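Tighten the pressure cell cover crosswise

ROBOT

A 6-joint arm with a two-finger parallel gripper is mounted at the origin on a cart in front of the work surface, level with it; the furniture and walls round the work are solid. World frame = base frame: x ahead of the robot, y to its left, z up, the work surface at z = 0. Lengths are in m, angles in rad, forces in N, time in s.
With the tool pointing down it reaches from about 0.25 to 0.775 m from the base axis. Payload 4 kg.
Tool frame: the origin (TCP) lies at the very end of the fingers, on their centre line; the grasp point (between the pads) lies 19 mm behind it (manip.tcp_to_grasp is the distance from the TCP to the grasp point, in m); z points along the fingers, y is the line along which they close (so a half turn about z gives the same grasp; the last joint's range is limited). The gripper opens to 94 mm and grips with 3 to 60 N. Pads are 16 mm wide; open, the fingers measure 119 mm over their backs; the gripper's body (75 mm by 177 mm) begins 78 mm behind the grasp point.
Start: joints at [1.085, 0.087, 1.371, -0, 1.684, -0.103], TCP at [0.205, 0.51, 0.206] pointing down, gripper open.
Joint ranges: [-3.1, 3.1], [-0.76, 2.03], [0.27, 2.55], [-1.08, 4.22], [0.17, 2.65], [-2.57, 2.57]. Speed limits (rad/s): [2.79, 2.79, 3.14, 3.14, 3.14, 3.14].

INTERFACE

Orientations are given as a rotation vector (axis times angle).
In Python, from plant import manip gives the robot as it stands. The module is installed in compiled form; this text tells all that it offers.
- The arm moves only by the tool arm_command, never from a script. Its argument "commands" is a list of rows, each a list of 7 numbers: the shift along the tool's x, y, z each as a share of 80 mm, from -1 to 1, then the turn, a rotation vector about the tool's x, y, z each as a share of 1.5 rad, from -1 to 1, then the opening, from 0 (shut) to 1 (fully open). A call has 1 to 12 rows; each row is the pose to reach, as a shift and turn from the pose commanded when the call began, along the tool's axes at that moment; what a row does not reach only later rows make up. A row lasts 1/8 s, in which the tool goes at most 62.5 mm and 10.7 degrees, less where a joint would pass 70% of its speed; a pose out of reach is approached as far as the arm can. A call with a number of a shift or a turn outside -1 to 1 is refused whole. A call with a gripper value outside its range is refused whole. The fingers move at their own pace and stop on an object; "grip_force" is the grip in N (left out, the last holds). Time passes only in rows, so rows that repeat a pose let the fingers close. It gives the time, the measured TCP pose, the force, the opening and the grip force at its end, in the units of the state.
- manip.state(): the state, without advancing time (a new reading comes with each control period).
- manip.grab_frame(name): name is "scene" or "top" or "wrist"; returns (picture, depth): 384x512x3 uint8, blue, green, red; 384x512 float32, m along the optical axis (not along the pixel's ray), 0 where there is no reading.
- manip.get_calibration(name): a dict with "fx", "fy", "cx", "cy" (pixels), "eye" and "orientation" of the camera in the world. Camera axes: x right, y down, z forward; pixel columns grow to the right and rows downward; lengths in m; the calibration is good to about 2 mm. The wrist camera is an equidistant fisheye: a pixel r from the principal point sees the ray r / f radians off the axis. A picture is of the moment at which its call begins: read the wrist's pose just before it. get_calibration takes no time and is no camera call; for the wrist camera it gives the pose at the moment of the call.
- manip.hand_in(): hands the job in; it is judged then, once.
The state is a dict: "t": time; "joint_positions": joint angles; "joint_velocities": joint speeds; "joint_efforts": joint torques, N m; "eef_pos": TCP position; "eef_rot": TCP orientation; "force": force on the tool from outside, world axes, zero at the start; "moment": the same for the moment, N m; "gripper_width": finger opening in m; "finger_force": force on a finger pad.
Only numpy, scipy, OpenCV 4.12 (cv2) and the standard library are available. Lean on these libraries where they do the work, as an engineer would, in place of code of your own. Each camera call takes 0.05 s, during which the arm holds its last target. There are 200 camera calls.

TASK

Close the pressure cell's cover with its four red-handled crank screws, tightening crosswise so that the plate goes down evenly and never cocks. First turn each screw about 45 degrees clockwise, one diagonal pair and then the other; then, again one diagonal pair and then the other, turn each on until it is tight, which is when the handle takes about 11 newtons of push to move further (10 to 12), without over-tightening any. Leave the things round the cell where they are.

Things in the scene. Friction and masses are not known exactly. Their poses are not given: they have to be found in the camera images.
- cell: pressure cell bolted to the bench: round aluminium barrel with a square flange 132 x 132 mm, its top face 52 mm above the bench. Fixed. Origin: centre of its underside, on the bench; z up; the flange edges run along its x and y. A brass nozzle points to its -x side.
- cover: square steel cover plate 128 x 128 x 10 mm, low dome and small brass plug in the middle. It floats on a springy rubber gasket and can sink and tip; at the start it is about 3.4 mm above its four metal seats. Origin: centre of its underside (58 mm above the bench at the start, 54.5 to 55 mm when seated); z is the plate's normal.
- hub_1 (a point): on the axis of screw 1, front left (towards the robot, +y) when the cell's yaw is 0, 45 mm from the cell's centre along each cell axis; 30 mm above the washers' underside; x points along the crank to the handle. Clockwise from above tightens; the steep thread sinks the screw 3.5 mm per radian; it stays where it is left. At the start it is 0.3 to 2.5 mm clear of the cover, differently on each screw.
- handle_1 (a point): centre of the red upright handle of screw 1's crank, 52 mm from the screw's axis. Handle: round, 16 mm across, 37 mm high (14 mm above this point, 23 mm below); the 11 mm wide, 10 mm high crank arm joins it 11 to 21 mm below this point. The handle is fixed on the crank and can be pushed or held. It points outward from the cover.
- screw_1: screw 1 with its crank and spring washers; origin on its axis, at the underside of the washers, 36 mm below the handle's centre; x along the crank
- hub_2 (a point): on the axis of screw 2, front right (towards the robot, -y) when the cell's yaw is 0, 45 mm from the cell's centre along each cell axis; 30 mm above the washers' underside; x points along the crank to the handle. On the way down it meets only friction and the gasket: under 4 N of push at the handle.
- handle_2 (a point): centre of the red upright handle of screw 2's crank, 52 mm from the screw's axis. Screws 1 and 3 are diagonal, and 2 and 4. Handle as on screw 1.
- screw_2: screw 2 with its crank and spring washers; origin on its axis, at the underside of the washers, 36 mm below the handle's centre; x along the crank
- hub_3 (a point): on the axis of screw 3, back right (-y) when the cell's yaw is 0, 45 mm from the cell's centre along each cell axis; 30 mm above the washers' underside; x points along the crank to the handle. Once its corner of the cover is seated (1.1 to 1.7 rad from the start), its spring washers load up: push at the handle rises about 20 N per radian.
- handle_3 (a point): centre of the red upright handle of screw 3's crank, 52 mm from the screw's axis. Screws 1 and 3 are diagonal, and 2 and 4. Handle as on screw 1.
- screw_3: screw 3 with its crank and spring washers; origin on its axis, at the underside of the washers, 36 mm below the handle's centre; x along the crank
- hub_4 (a point): on the axis of screw 4, back left (+y) when the cell's yaw is 0, 45 mm from the cell's centre along each cell axis; 30 mm above the washers' underside; x points along the crank to the handle. Push at a handle while it is turning tighter, for all four: about 1.2 N plus 0.16 N per newton of clamping force.
- handle_4 (a point): centre of the red upright handle of screw 4's crank, 52 mm from the screw's axis. Screws 1 and 3 are diagonal, and 2 and 4. Handle as on screw 1.
- screw_4: screw 4 with its crank and spring washers; origin on its axis, at the underside of the washers, 36 mm below the handle's centre; x along the crank
- sample_tin: bystander: round white sample tin filled with black, 57 mm across, 35 mm high; origin at its underside
- sample_jar: bystander: glass jar with a white lid, 66 mm across, 84 mm high; origin at its underside
- stopwatch: bystander: yellow stopwatch, 82 x 64 x 20 mm; origin at its underside

How it is judged:
By the outcome, as a careful person would: the job done as asked, in the order asked, and still so for the second after the job is handed in, with the robot touching nothing.
It also fails if it takes over 72 s, if anything falls off the work surface, if the arm or the gripper's body presses on something with over 40 N, if the wrist force passes 120 N, or if a joint passes its speed limit or range.

## Working session

There is one attempt and no reset: what is moved stays moved. The work goes in short steps, Python scripts to look and compute and a tool call to move; the robot and the scene stay as the last step left them, time stands still between calls to the robot, and variables do not carry over. Pictures are saved under pics/ and viewed, at most 10 in all, crops included, and the job is handed in when it is done.

Besides the shell and the picture viewer there is one more tool, called after "Request:" in YAML: its name, and indented under it one key for each argument. arm_command: Moves the arm, as the interface text tells. Shift numbers are shares of 80 mm and turn numbers shares of 1.5 rad, none past 1 either way. Its arguments: {"type":"object","properties":{"commands":{"type":"array","items":{"type":"array","items":{"type":"number","minimum":-1,"maximum":1}}},"grip_force":{"type":"number"}},"required":["commands"]}

```bash
ls; mkdir -p pics; python3 - <<'E'
from plant import manip
import cv2,numpy as np,pickle
s=manip.state();print({k:np.round(v,3) for k,v in s.items()})
print([x for x in dir(manip) if x[0]!='_'])
D={}
for n in("top","scene"):
    c=manip.get_calibration(n);i,d=manip.grab_frame(n);D[n]=(c,i,d);cv2.imwrite(f"pics/{n}0.png",i);print(n,c)
pickle.dump(D,open("d0.pkl","wb"))
E
```

```text
pics
{'t': np.float64(0.0), 'joint_positions': array([ 1.085,  0.088,  1.372, -0.   ,  1.684, -0.103]), 'joint_velocities': array([ 0.   , -0.   , -0.   , -0.   ,  0.002,  0.001]), 'joint_efforts': array([ 0.0000e+00, -3.4019e+01, -3.0242e+01,  7.2000e-02,  3.3000e-02,
       -0.0000e+00]), 'eef_pos': array([0.205, 0.51 , 0.204]), 'eef_rot': array([-5.970e-01, -3.084e+00,  3.000e-03]), 'force': array([ 0.65 , -0.011,  0.826]), 'moment': array([0.017, 0.015, 0.054]), 'finger_force': np.float64(0.0), 'gripper_width': np.float64(0.094)}
['Unreachable', 'get_calibration', 'grab_frame', 'hand_in', 'state', 'tcp_to_grasp']
top {'fx': 369.3373227319028, 'fy': 369.3373227319028, 'cx': 258.12601240187206, 'cy': 195.38609972739914, 'eye': array([0.39499465, 0.03214539, 1.22860508]), 'orientation': array([-2.13443587,  2.18312809, -0.13973694])}
scene {'fx': 347.77319414990467, 'fy': 347.77319414990467, 'cx': 250.87644200499736, 'cy': 191.0330400095329, 'eye': array([ 0.30361204, -0.44540959,  0.74566885]), 'orientation': array([-2.41038982,  0.66033586, -0.20025104])}
```

View pics/top0.png

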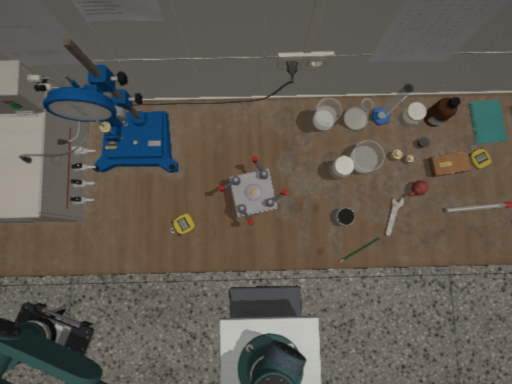

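View pics/scene0.png

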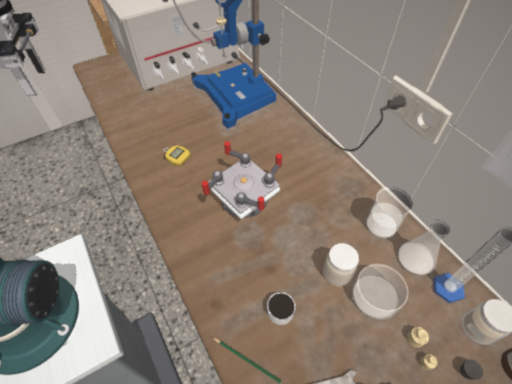

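The top view shows the cell at about (253,192), with red handles at (255,160), (222,188), (250,221) and (284,192). The tin is at (345,216), the jar at (343,166) and the stopwatch at (183,224). The scene view shows the same handles at (228,147), (279,160), (206,187) and (262,203).

```bash
cat > h.py <<'E'
import numpy as np,cv2
from scipy.spatial.transform import Rotation as R
def ray(c,u,v):
    d=np.array([(u-c['cx'])/c['fx'],(v-c['cy'])/c['fy'],1]);return R.from_rotvec(c['orientation']).apply(d)
def plane(c,u,v,z):
    d=ray(c,u,v);return c['eye']+d*(z-c['eye'][2])/d[2]
def proj(c,p):
    q=R.from_rotvec(c['orientation']).inv().apply(np.asarray(p)-c['eye']);return np.array([c['cx']+c['fx']*q[0]/q[2],c['cy']+c['fy']*q[1]/q[2]])
def reds(img,box,lo=10):
    h=cv2.cvtColor(img,cv2.COLOR_BGR2HSV);m=(((h[...,0]<8)|(h[...,0]>172))&(h[...,1]>140)&(h[...,2]>70)).astype(np.uint8)
    k=np.zeros_like(m);x0,y0,x1,y1=box;k[y0:y1,x0:x1]=m[y0:y1,x0:x1]
    n,l,s,c=cv2.connectedComponentsWithStats(k);return [(c[i],s[i]) for i in range(1,n) if s[i,4]>=lo]
def tri(c1,p1,c2,p2):
    d1,d2=[d/np.linalg.norm(d) for d in(ray(c1,*p1),ray(c2,*p2))];A=np.c_[d1,-d2];t=np.linalg.lstsq(A,c2['eye']-c1['eye'],rcond=None)[0]
    a,b=c1['eye']+t[0]*d1,c2['eye']+t[1]*d2;return (a+b)/2,np.linalg.norm(a-b)
E
python3 - <<'E'
from h import *;import pickle
D=pickle.load(open('d0.pkl','rb'));ct,it,dt=D['top'];cs,is_,ds=D['scene']
T=reds(it,(205,145,300,235));S=reds(is_,(190,130,300,220))
for c,s in T:
    print('T',c.round(1),s,plane(ct,*c,.095).round(4))
for c,s in S: print('S',c.round(1),s)
for c,s in T:
    r=[(tri(ct,c,cs,c2)) for c2,_ in S];b=min(r,key=lambda q:q[1]+abs(q[0][2]-.09));print(b[0].round(4),b[1].round(4))
for n,p in dict(tin=(345,216),jar=(343,166),sw=(183,224)).items(): print(n,plane(ct,*p,.03).round(3))
E
```

```text
T [254.6 158.6] [252 156   6   7  31] [0.6536 0.0338 0.095 ]
T [220.8 187.9] [218 185   6   7  30] [0.5634 0.1406 0.095 ]
T [284.3 191.7] [282 189   6   6  26] [ 0.5471 -0.0559  0.095 ]
T [250.5 221.5] [248 219   6   6  24] [0.4571 0.0508 0.095 ]
S [226.9 147. ] [224 141   7  14  67]
S [278.5 158.7] [276 154   6  12  62]
S [205.1 187.1] [201 180   9  15  83]
S [260.7 202.9] [258 197   6  13  69]
[0.6506 0.0339 0.1075] 0.0004
[0.5617 0.14   0.1034] 0.0009
[ 0.5454 -0.0551  0.1016] 0.0017
[0.4563 0.0508 0.1029] 0.0009
tin [ 0.472 -0.256  0.03 ]
jar [ 0.637 -0.258  0.03 ]
sw [0.458 0.27  0.03 ]
```

Request:
arm_command:
  commands:
    - [-0.89,-0.545,-0.17,0,0,0,0.25]
    - [-0.89,-0.545,-0.17,0,0,0,0.25]
  grip_force: 40

```text
t: 0.35
eef_pos: [0.2562, 0.4415, 0.2191]
eef_rot: [0.6, 3.083, -0.001]
force: [-0.5, -0.7, 0.2]
gripper_width: 0.0776
finger_force: 0.0
```

Request:
arm_command:
  commands:
    - [-0.89,-0.545,-0.17,0,0,0,0.25]
    - [-0.89,-0.545,-0.17,0,0,0,0.25]

```text
t: 0.6
eef_pos: [0.3063, 0.3741, 0.2329]
eef_rot: [0.601, 3.083, -0.0]
force: [0.1, 0.0, 0.0]
gripper_width: 0.0573
finger_force: 0.0
```

Request:
arm_command:
  commands:
    - [-0.89,-0.545,-0.17,0,0,0,0.25]
    - [-0.89,-0.545,-0.17,0,0,0,0.25]

```text
t: 0.85
eef_pos: [0.3561, 0.307, 0.2465]
eef_rot: [0.602, 3.083, -0.001]
force: [1.0, 0.7, -0.2]
gripper_width: 0.0377
finger_force: 0.0
```

Request:
arm_command:
  commands:
    - [-0.89,-0.545,-0.17,0,0,0,0.25]
    - [-0.89,-0.545,-0.17,0,0,0,0.25]

```text
t: 1.1
eef_pos: [0.4058, 0.2398, 0.2599]
eef_rot: [0.602, 3.083, -0.001]
force: [-0.4, -0.2, -0.5]
gripper_width: 0.0237
finger_force: 0.0
```

Request:
arm_command:
  commands:
    - [-0.89,-0.545,-0.17,0,0,0,0.25]
    - [-0.89,-0.545,-0.17,0,0,0,0.25]

```text
t: 1.35
eef_pos: [0.4555, 0.1727, 0.2733]
eef_rot: [-0.602, -3.083, 0.001]
force: [-1.0, 0.3, -0.4]
gripper_width: 0.0235
finger_force: 0.0
```

Request:
arm_command:
  commands:
    - [-0.89,-0.545,-0.17,0,0,0,0.25]
    - [-0.89,-0.545,-0.17,0,0,0,0.25]
    - [-0.89,-0.545,-0.17,0,0,0,0.25]

```text
t: 1.72
eef_pos: [0.5043, 0.1073, 0.2865]
eef_rot: [-0.601, -3.082, -0.0]
force: [0.7, -0.3, -0.0]
gripper_width: 0.0234
finger_force: 0.0
```

```bash
python3 - <<'E'
from plant import manip
from h import *;import pickle
s=manip.state();c=manip.get_calibration('wrist');i,d=manip.grab_frame('wrist')
pickle.dump((s,c,i,d),open('w0.pkl','wb'));cv2.imwrite('pics/w0.png',i)
print(c,s['eef_pos'],[manip.state()['force'].round(2) for _ in range(2)])
E
```

```text
{'fx': 297.3186396354542, 'fy': 297.3186396354542, 'cx': 258.38849834847025, 'cy': 194.00473014692784, 'eye': array([0.4309779 , 0.1388722 , 0.46579346]), 'orientation': array([2.40536279, 1.62126227, 0.22812126])} [0.50430975 0.10725208 0.28646472] [array([-0.07, -0.06,  0.3 ]), array([-0.07, -0.06,  0.3 ])]
```

View pics/w0.png

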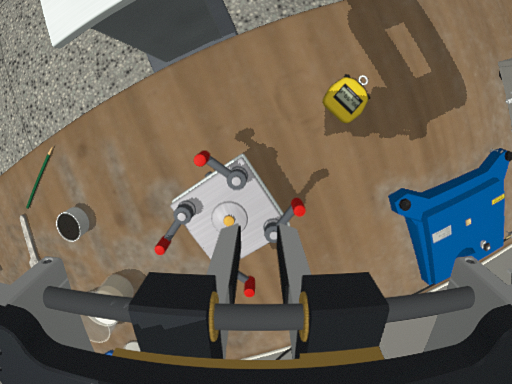

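The wrist view shows handles at (202,159), (298,207), (161,246) and (249,285), and hubs at (237,181), (185,210) and (273,230). The fourth hub is hidden behind the fingers, so I need a second view.

Request:
arm_command:
  commands:
    - [-0.9,-0.3,0,0,0,0,0.25]
    - [-0.9,-0.3,0,0,0,0,0.25]
    - [-0.9,-0.3,0,0,0,0,0.25]
    - [-0.9,-0.3,0,0,0,0,0.25]

```text
t: 2.28
eef_pos: [0.5609, 0.0603, 0.2875]
eef_rot: [-0.595, -3.085, -0.001]
force: [-1.0, -0.0, 0.5]
gripper_width: 0.0233
finger_force: 0.0
```

```bash
python3 - <<'E'
from plant import manip
from h import *;import pickle
s=manip.state();c=manip.get_calibration('wrist');i,d=manip.grab_frame('wrist')
pickle.dump((s,c,i,d),open('w1.pkl','wb'))
cv2.imwrite('pics/w1.png',cv2.resize(i[60:300,100:400],None,fx=2.5,fy=2.5,interpolation=cv2.INTER_CUBIC))
print(c['eye'],s['eef_pos'])
E
```

```text
[0.48718361 0.09158287 0.46674421] [0.56091382 0.06033554 0.28751177]
```

View pics/w1.png

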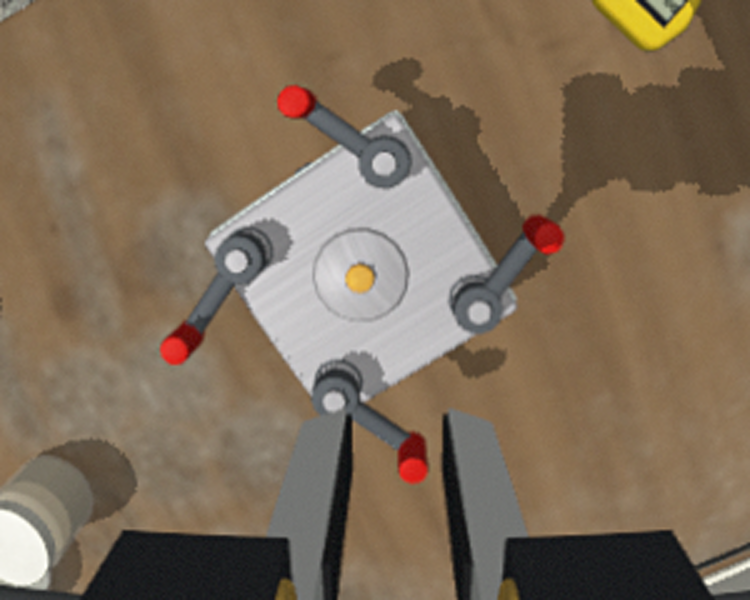

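The crop shows hub discs at (386,164), (236,261), (480,313) and (334,401). Handle tops are at (295,102), (174,350), (549,237) and (413,468).

```bash
cat >> h.py <<'E'
def rayf(c,u,v):
    x,y=(u-c['cx'])/c['fx'],(v-c['cy'])/c['fy'];r=np.hypot(x,y)
    d=np.array([np.sin(r)*x/r,np.sin(r)*y/r,np.cos(r)]);return R.from_rotvec(c['orientation']).apply(d)
def planef(c,u,v,z):
    d=rayf(c,u,v);return c['eye']+d*(z-c['eye'][2])/d[2]
def tri2(o1,d1,o2,d2):
    t=np.linalg.lstsq(np.c_[d1,-d2],o2-o1,rcond=None)[0];a,b=o1+t[0]*d1,o2+t[1]*d2;return (a+b)/2,np.linalg.norm(a-b)
def bright(img,p,r=5):
    g=cv2.cvtColor(img,cv2.COLOR_BGR2GRAY).astype(float);u,v=np.round(p).astype(int);w=g[v-r:v+r+1,u-r:u+r+1]
    yy,xx=np.mgrid[-r:r+1,-r:r+1];k=(w>150)&(xx**2+yy**2<=r*r);return np.array([u+xx[k].mean(),v+yy[k].mean()])
E
python3 - <<'E'
from h import *;import pickle
s0,c0,i0,d0=pickle.load(open('w0.pkl','rb'));s1,c1,i1,d1=pickle.load(open('w1.pkl','rb'))
hub1=[np.array(p)/2.5+[100,60] for p in((386,164),(236,261),(480,313),(334,401))];g0=[(237,181),(185,210),(273,230),None]
H=[]
for p,g in zip(hub1,g0):
    q=bright(i1,p,4);o=planef(c1,*q,.101)
    if g: 
        a=bright(i0,g,4);t,e=tri2(c0['eye'],rayf(c0,*a),c1['eye'],rayf(c1,*q))
    else: t,e=None,None
    print('hub',q.round(1),'plane.101',o.round(4),'tri',None if t is None else t.round(4),e);H.append(o)
r0=reds(i0,(140,140,320,300),30);r1=reds(i1,(150,80,340,260),30)
for c,s in r1: print('r1',c.round(1),s)
for c,s in r0: print('r0',c.round(1),s)
for c,s in r1:
    for k,_ in r0:
        t,e=tri2(c0['eye'],rayf(c0,*k),c1['eye'],rayf(c1,*c))
        if e<.004 and .07<t[2]<.13: print('handle',t.round(4),e.round(4), [ (np.linalg.norm((t-h)[:2])*1e3).round(1) for h in H],[np.degrees(np.arctan2(*(t-h)[1::-1])).round(1) for h in H])
for a,b in((0,1),(0,2),(1,3),(2,3),(0,3),(1,2)): print(a,b,np.linalg.norm(H[a]-H[b]).round(4),((H[a]+H[b])/2).round(4))
E
```

```text
hub [253.8 125.8] plane.101 [0.5028 0.0796 0.101 ] tri [0.5031 0.0795 0.0953] 0.0002596196569481483
 ** On entry to DLASCL parameter number  4 had an illegal value
 ** On entry to DLASCL parameter number  4 had an illegal value
 ** On entry to DLASCL parameter number  4 had an illegal value
 ** On entry to DLASCL parameter number  4 had an illegal value
 ** On entry to DLASCL parameter number  5 had an illegal value
 ** On entry to DLASCL parameter number  4 had an illegal valueh.py:25: RuntimeWarning: Mean of empty slice.
  yy,xx=np.mgrid[-r:r+1,-r:r+1];k=(w>150)&(xx**2+yy**2<=r*r);return np.array([u+xx[k].mean(),v+yy[k].mean()])
  ret = ret.dtype.type(ret / rcount)
Traceback (most recent call last):
  File "h.py", line 22, in tri2
    t=np.linalg.lstsq(np.c_[d1,-d2],o2-o1,rcond=None)[0];a,b=o1+t[0]*d1,o2+t[1]*d2;return (a+b)/2,np.linalg.norm(a-b)
      ~~~~~~~~~~~~~~~^^^^^^^^^^^^^^^^^^^^^^^^^^^^^^^^
numpy.linalg.LinAlgError: SVD did not converge in Linear Least Squares
```

```bash
sed -i 's/k=(w>150)&/k=(w>(w.min()+w.max())\/2)\&/' h.py
python3 - <<'E'
from h import *;import pickle
s0,c0,i0,d0=pickle.load(open('w0.pkl','rb'));s1,c1,i1,d1=pickle.load(open('w1.pkl','rb'))
hub1=[np.array(p)/2.5+[100,60] for p in((386,164),(236,261),(480,313),(334,401))];g0=[(237,181),(185,210),(273,230),None]
H=[]
for p,g in zip(hub1,g0):
    q=bright(i1,p,4);o=planef(c1,*q,.098);t=np.zeros(3);e=0
    if g: 
        a=bright(i0,g,4);t,e=tri2(c0['eye'],rayf(c0,*a),c1['eye'],rayf(c1,*q))
    print('hub',q.round(1),o.round(4),'tri',t.round(4),round(e,4));H.append(o)
r0=reds(i0,(140,140,320,300),30);r1=reds(i1,(150,80,340,260),30)
for c,s in r1: print('r1',c.round(1),s)
for c,s in r1:
    for k,_ in r0:
        t,e=tri2(c0['eye'],rayf(c0,*k),c1['eye'],rayf(c1,*c))
        if e<.004 and .07<t[2]<.13: print('handle',t.round(4),e.round(4), [ (np.linalg.norm((t-h)[:2])*1e3).round(1) for h in H],[np.degrees(np.arctan2(*(t-h)[1::-1])).round(1) for h in H])
for a,b in((0,1),(0,2),(1,3),(2,3),(0,3),(1,2)): print(a,b,np.linalg.norm(H[a]-H[b]).round(4),((H[a]+H[b])/2).round(4),np.degrees(np.arctan2(*(H[b]-H[a])[1::-1])).round(1))
E
```

```text
hub [253.8 125.8] [0.5029 0.0795 0.098 ] tri [0.5031 0.0795 0.0953] 0.0003
 ** On entry to DLASCL parameter number  4 had an illegal value
 ** On entry to DLASCL parameter number  4 had an illegal value
 ** On entry to DLASCL parameter number  4 had an illegal value
 ** On entry to DLASCL parameter number  4 had an illegal value
 ** On entry to DLASCL parameter number  5 had an illegal value
 ** On entry to DLASCL parameter number  4 had an illegal valueh.py:25: RuntimeWarning: Mean of empty slice.
  yy,xx=np.mgrid[-r:r+1,-r:r+1];k=(w>(w.min()+w.max())/2)&(xx**2+yy**2<=r*r);return np.array([u+xx[k].mean(),v+yy[k].mean()])
  ret = ret.dtype.type(ret / rcount)
Traceback (most recent call last):
  File "h.py", line 22, in tri2
    t=np.linalg.lstsq(np.c_[d1,-d2],o2-o1,rcond=None)[0];a,b=o1+t[0]*d1,o2+t[1]*d2;return (a+b)/2,np.linalg.norm(a-b)
      ~~~~~~~~~~~~~~~^^^^^^^^^^^^^^^^^^^^^^^^^^^^^^^^
numpy.linalg.LinAlgError: SVD did not converge in Linear Least Squares
```

```bash
sed -i 's/k=(w>.*&(xx/c=xx**2+yy**2<=r*r;k=(w>(w[c].min()+w[c].max())\/2)\&(xx/' h.py
cat > m.py <<'E'
from h import *;import pickle
s0,c0,i0,d0=pickle.load(open('w0.pkl','rb'));s1,c1,i1,d1=pickle.load(open('w1.pkl','rb'))
hub1=[np.array(p)/2.5+[100,60] for p in((386,164),(236,261),(480,313),(334,401))];g0=[(237,181),(185,210),(273,230),None]
H=[]
for p,g in zip(hub1,g0):
    q=bright(i1,p,4);o=planef(c1,*q,.098);t=np.zeros(3);e=0
    if g: 
        a=bright(i0,g,4);t,e=tri2(c0['eye'],rayf(c0,*a),c1['eye'],rayf(c1,*q))
    print('hub',q.round(1),o.round(4),'tri',t.round(4),round(e,4));H.append(o)
r0=reds(i0,(140,140,320,300),30);r1=reds(i1,(150,80,340,260),30)
for c,s in r1:
    for k,_ in r0:
        t,e=tri2(c0['eye'],rayf(c0,*k),c1['eye'],rayf(c1,*c))
        if e<.004 and .07<t[2]<.13: print('handle',t.round(4),e.round(4), [ (np.linalg.norm((t-h)[:2])*1e3).round(1) for h in H],[np.degrees(np.arctan2(*(t-h)[1::-1])).round(1) for h in H])
for a,b in((0,1),(0,2),(1,3),(2,3),(0,3),(1,2)): print(a,b,np.linalg.norm(H[a]-H[b]).round(4),((H[a]+H[b])/2).round(4),np.degrees(np.arctan2(*(H[b]-H[a])[1::-1])).round(1))
E
python3 m.py
```

```text
hub [253.8 125.8] [0.5029 0.0795 0.098 ] tri [0.5031 0.0795 0.0953] 0.0003
hub [193.5 164.4] [ 0.5188 -0.0101  0.098 ] tri [ 0.5246 -0.024   0.0423] 0.0037
hub [291.9 184.8] [0.5908 0.0968 0.098 ] tri [0.5948 0.0961 0.0802] 0.0027
hub [233.7 220.2] [0.6076 0.0082 0.098 ] tri [0. 0. 0.] 0
handle [0.4574 0.0518 0.1067] 0.0004 [np.float64(53.3), np.float64(87.2), np.float64(140.8), np.float64(156.4)] [np.float64(-148.7), np.float64(134.7), np.float64(-161.4), np.float64(163.8)]
handle [0.563  0.1405 0.1026] 0.0001 [np.float64(85.7), np.float64(157.0), np.float64(51.8), np.float64(139.6)] [np.float64(45.4), np.float64(73.6), np.float64(122.4), np.float64(108.6)]
handle [ 0.5466 -0.0543  0.1041] 0.0 [np.float64(140.8), np.float64(52.2), np.float64(157.4), np.float64(87.3)] [np.float64(-71.9), np.float64(-57.8), np.float64(-106.3), np.float64(-134.3)]
handle [0.6529 0.0348 0.1022] 0.0001 [np.float64(156.5), np.float64(141.5), np.float64(87.7), np.float64(52.5)] [np.float64(-16.6), np.float64(18.5), np.float64(-44.9), np.float64(30.4)]
0 1 0.091 [0.5108 0.0347 0.098 ] -80.0
0 2 0.0895 [0.5468 0.0881 0.098 ] 11.1
1 3 0.0907 [ 0.5632 -0.001   0.098 ] 11.7
2 3 0.0901 [0.5992 0.0525 0.098 ] -79.2
0 3 0.1266 [0.5553 0.0438 0.098 ] -34.2
1 2 0.1289 [0.5548 0.0433 0.098 ] 56.0
```

```bash
cat > plan.py <<'E'
import numpy as np
from plant import manip
C=np.array([.55505,.04355]);Y=np.radians(10.9);RM=np.array([[np.cos(Y),-np.sin(Y)],[np.sin(Y),np.cos(Y)]])
HUB={k:C+RM@np.array(v) for k,v in {1:(-.045,.045),2:(-.045,-.045),3:(.045,-.045),4:(.045,.045)}.items()}
TH={1:211.3,2:302.2,3:30.4,4:122.4}   # start crank angles
FLIP={1:0,2:180,3:180,4:0}            # tool x yaw = crank angle - flip (3: +180)
def pose():
    s=manip.state();a=s['eef_rot'];return np.r_[s['eef_pos'],np.degrees(2*np.arctan2(a[1],a[0]))%360]
def rel(p,q):
    c,s=np.cos(np.radians(p[3])),np.sin(np.radians(p[3]));d=np.subtract(q[:3],p[:3])
    t=-((q[3]-p[3]+180)%360-180)
    return np.round([(d[0]*c+d[1]*s)/.08,(d[0]*s-d[1]*c)/.08,-d[2]/.08,0,0,np.radians(t)/1.5],3).tolist()
def above(k,th,z):
    a=np.radians(th);h=HUB[k]+.052*np.array([np.cos(a),np.sin(a)]);return np.r_[h,z,(th+FLIP[k])%360]
def chain(ps):
    p=pose();print('pose',p.round(4))
    for q in ps: print(rel(p,q),'->',np.round(q,4));p=q
def arc(k,phis,sink=3.5e-3):  # rows relative to call start
    sg=1 if FLIP[k]==0 else -1
    for f in phis:
        a=np.radians(f);print(f,np.round([-sg*.052*(1-np.cos(a))/.08,sg*.052*np.sin(a)/.08,sink*a/.08,0,0,a/1.5],3).tolist())
E
python3 - <<'E'
from plan import *
print(HUB,manip.state()['joint_positions'].round(3))
a=above(1,TH[1],.215);p=pose();a[3]=(p[3]+a[3])/2
chain([a,above(1,TH[1],.15),above(1,TH[1],.093)])
arc(1,[6,12,18,24,30,36,42,46.5])
arc(3,[6,12,18,24,30,36,42,46.5])
E
```

```text
{1: array([0.50235256, 0.07922885]), 2: array([ 0.51937115, -0.00914744]), 3: array([0.60774744, 0.00787115]), 4: array([0.59072885, 0.09624744])} [ 6.000e-03  1.180e-01  1.176e+00  1.000e-03  1.847e+00 -1.184e+00]
pose [5.610000e-01 6.020000e-02 2.877000e-01 1.581772e+02]
[1.158, -0.572, 0.909, 0.0, 0.0, -0.309] -> [4.579000e-01 5.220000e-02 2.150000e-01 1.847386e+02]
[-0.0, 0.0, 0.812, 0.0, 0.0, -0.309] -> [4.579e-01 5.220e-02 1.500e-01 2.113e+02]
[-0.0, 0.0, 0.712, 0.0, 0.0, -0.0] -> [4.579e-01 5.220e-02 9.300e-02 2.113e+02]
6 [-0.004, 0.068, 0.005, 0.0, 0.0, 0.07]
12 [-0.014, 0.135, 0.009, 0.0, 0.0, 0.14]
18 [-0.032, 0.201, 0.014, 0.0, 0.0, 0.209]
24 [-0.056, 0.264, 0.018, 0.0, 0.0, 0.279]
30 [-0.087, 0.325, 0.023, 0.0, 0.0, 0.349]
36 [-0.124, 0.382, 0.027, 0.0, 0.0, 0.419]
42 [-0.167, 0.435, 0.032, 0.0, 0.0, 0.489]
46.5 [-0.203, 0.471, 0.036, 0.0, 0.0, 0.541]
6 [0.004, -0.068, 0.005, 0.0, 0.0, 0.07]
12 [0.014, -0.135, 0.009, 0.0, 0.0, 0.14]
18 [0.032, -0.201, 0.014, 0.0, 0.0, 0.209]
24 [0.056, -0.264, 0.018, 0.0, 0.0, 0.279]
30 [0.087, -0.325, 0.023, 0.0, 0.0, 0.349]
36 [0.124, -0.382, 0.027, 0.0, 0.0, 0.419]
42 [0.167, -0.435, 0.032, 0.0, 0.0, 0.489]
46.5 [0.203, -0.471, 0.036, 0.0, 0.0, 0.541]
```

Request:
arm_command:
  commands:
    - [1,-0.57,0.9,0,0,-0.31,0.32]
    - [1,-0.57,0.9,0,0,-0.31,0.32]
    - [1,-0.57,0.9,0,0,-0.31,0.32]

```text
t: 2.7
eef_pos: [0.4633, 0.0474, 0.2088]
eef_rot: [0.136, -3.126, -0.002]
force: [0.6, -0.2, 1.3]
gripper_width: 0.0299
finger_force: 0.0
```

```bash
python3 -c "
from plan import *
chain([above(1,TH[1],.14),above(1,TH[1],.092)])"
```

```text
pose [4.633000e-01 4.740000e-02 2.088000e-01 1.849863e+02]
[0.061, 0.066, 0.86, 0.0, 0.0, -0.306] -> [4.579e-01 5.220e-02 1.400e-01 2.113e+02]
[-0.0, 0.0, 0.6, 0.0, 0.0, -0.0] -> [4.579e-01 5.220e-02 9.200e-02 2.113e+02]
```

Request:
arm_command:
  commands:
    - [0.06,0.06,0,0,0,-0.306,0.32]
    - [0.06,0.06,0,0,0,-0.306,0.32]
    - [0.06,0.06,0,0,0,-0.306,0.32]
    - [0.06,0.06,0,0,0,-0.306,0.32]

```text
t: 3.2
eef_pos: [0.4649, 0.0516, 0.2156]
eef_rot: [-0.84, 3.026, 0.0]
force: [0.3, 0.4, 0.2]
gripper_width: 0.0302
finger_force: 0.0
```

```bash
python3 -c "
from plan import *
chain([above(1,TH[1],.14),above(1,TH[1],.092)])"
```

```text
pose [4.649000e-01 5.160000e-02 2.156000e-01 2.110268e+02]
[0.07, 0.051, 0.946, 0.0, 0.0, -0.003] -> [4.579e-01 5.220e-02 1.400e-01 2.113e+02]
[-0.0, 0.0, 0.6, 0.0, 0.0, -0.0] -> [4.579e-01 5.220e-02 9.200e-02 2.113e+02]
```

Request:
arm_command:
  commands:
    - [0.07,0.05,0.5,0,0,-0.003,0.32]
    - [0.07,0.05,0.946,0,0,-0.003,0.32]
    - [0.07,0.05,0.946,0,0,-0.003,0.32]

```text
t: 3.58
eef_pos: [0.456, 0.0518, 0.1367]
eef_rot: [0.844, -3.02, -0.003]
force: [0.2, 0.4, -0.5]
gripper_width: 0.0303
finger_force: 0.0
```

Request:
arm_command:
  commands:
    - [0,0,0.3,0,0,0,0.32]
    - [0,0,0.6,0,0,0,0.32]
    - [0,0,0.6,0,0,0,0.21]
    - [0,0,0.6,0,0,0,0.21]

```text
t: 4.08
eef_pos: [0.4598, 0.0515, 0.0935]
eef_rot: [-0.845, 3.022, -0.001]
force: [-0.8, -0.1, 0.1]
gripper_width: 0.0201
finger_force: 0.0
```

Request:
arm_command:
  commands:
    - [-0.004,0.068,0.005,0,0,0.07,0.21]
    - [-0.014,0.135,0.009,0,0,0.14,0.21]
    - [-0.032,0.201,0.014,0,0,0.209,0.21]
    - [-0.056,0.264,0.018,0,0,0.279,0.21]
    - [-0.087,0.325,0.023,0,0,0.349,0.21]
    - [-0.124,0.382,0.027,0,0,0.419,0.21]
    - [-0.167,0.435,0.032,0,0,0.489,0.21]
    - [-0.203,0.471,0.036,0,0,0.541,0.21]

```text
t: 5.08
eef_pos: [0.454, 0.092, 0.0907]
eef_rot: [0.42, 3.11, 0.0]
force: [-0.3, -1.0, -0.1]
gripper_width: 0.0198
finger_force: 0.4
```

Request:
arm_command:
  commands:
    - [0,0,0,0,0,0,0.21]

```text
t: 5.2
eef_pos: [0.454, 0.0922, 0.0904]
eef_rot: [0.414, 3.111, 0.001]
force: [0.2, -0.3, -0.3]
gripper_width: 0.02
finger_force: 0.0
```

```bash
python3 -c "
from plan import *
p=pose();print(p.round(4));d=p[:2]-HUB[1];print(np.hypot(*d),np.degrees(np.arctan2(d[1],d[0])))
s=manip.state();print(s['force'],s['finger_force'],s['gripper_width'])"
```

```text
[4.540000e-01 9.220000e-02 9.040000e-02 1.648387e+02]
0.050045387226560885 164.92045725750668
[ 0.18872637 -0.3042952  -0.29238939] 0.0 0.0200391677997326
```

Request:
arm_command:
  commands:
    - [0,0,-0.62,0,0,0,0.32]
    - [-0.4,0,-0.62,0,0,0,0.32]
    - [-0.86,0,-0.62,0,0,0,0.32]

```text
t: 5.58
eef_pos: [0.5211, 0.0739, 0.1408]
eef_rot: [0.413, 3.11, 0.002]
force: [0.7, 0.2, -0.4]
gripper_width: 0.0298
finger_force: 0.0
```

Request:
arm_command:
  commands:
    - [-0.86,0,0,0,0,0,0.32]
    - [-0.86,0,0,0,0,0,0.32]

```text
t: 5.82
eef_pos: [0.5883, 0.0544, 0.1369]
eef_rot: [-0.417, -3.113, 0.001]
force: [-0.6, -0.5, -0.1]
gripper_width: 0.0297
finger_force: 0.0
```

Request:
arm_command:
  commands:
    - [-0.86,0,0,0,0,-0.1,0.32]
    - [-0.86,0,0,0,0,-0.2,0.32]
    - [-0.86,0,0,0,0,-0.3,0.32]
    - [-0.86,0,0,0,0,-0.42,0.32]
    - [-0.86,0,0,0,0,-0.53,0.32]
    - [-0.86,0,0,0,0,-0.53,0.32]

```text
t: 6.58
eef_pos: [0.6517, 0.0381, 0.1394]
eef_rot: [-0.82, 3.031, -0.0]
force: [0.2, 0.4, 0.6]
gripper_width: 0.0303
finger_force: 0.0
```

```bash
python3 -c "
from plan import *
chain([above(3,TH[3],.092)])"
```

```text
pose [6.517000e-01 3.810000e-02 1.394000e-01 2.102632e+02]
[0.014, -0.048, 0.593, 0.0, 0.0, -0.002] -> [6.526e-01 3.420e-02 9.200e-02 2.104e+02]
```

Request:
arm_command:
  commands:
    - [0.014,-0.048,0.1,0,0,0,0.32]
    - [0.014,-0.048,0.35,0,0,0,0.32]
    - [0.014,-0.048,0.59,0,0,0,0.32]
    - [0.014,-0.048,0.59,0,0,0,0.21]
    - [0.014,-0.048,0.59,0,0,0,0.21]

```text
t: 7.2
eef_pos: [0.653, 0.0339, 0.0906]
eef_rot: [0.821, -3.032, -0.0]
force: [-0.4, -0.1, -1.3]
gripper_width: 0.0203
finger_force: 0.0
```

Request:
arm_command:
  commands:
    - [0.004,-0.068,0.005,0,0,0.07,0.21]
    - [0.014,-0.135,0.009,0,0,0.14,0.21]
    - [0.032,-0.201,0.014,0,0,0.209,0.21]
    - [0.056,-0.264,0.018,0,0,0.279,0.21]
    - [0.087,-0.325,0.023,0,0,0.349,0.21]
    - [0.124,-0.382,0.027,0,0,0.419,0.21]
    - [0.167,-0.435,0.032,0,0,0.489,0.21]
    - [0.203,-0.471,0.036,0,0,0.541,0.21]

```text
t: 8.2
eef_pos: [0.659, -0.0067, 0.0893]
eef_rot: [0.446, 3.107, 0.002]
force: [1.2, 0.9, -0.6]
gripper_width: 0.0196
finger_force: 0.5
```

Request:
arm_command:
  commands:
    - [0,0,0,0,0,0,0.21]

```text
t: 8.32
eef_pos: [0.6588, -0.007, 0.0892]
eef_rot: [0.441, 3.108, 0.0]
force: [0.2, -0.7, 0.0]
gripper_width: 0.0199
finger_force: 0.0
```

Request:
arm_command:
  commands:
    - [0,0,-0.31,0,0,0,0.32]
    - [0,0,-0.62,0,0,0,0.32]
    - [0,0,-0.62,0,0,0,0.32]

```text
t: 8.7
eef_pos: [0.6599, -0.0069, 0.1412]
eef_rot: [0.439, 3.104, 0.0]
force: [0.8, 0.2, 0.4]
gripper_width: 0.0298
finger_force: 0.0
```

```bash
python3 -c "
from plan import *
p=pose();print(p.round(4));d=p[:2]-HUB[3];print(np.hypot(*d),np.degrees(np.arctan2(d[1],d[0])))
m=above(2,TH[2],.14);a=p+(m-p)/2;chain([a,m])
arc(2,[6,12,18,24,30,36,42,46.5])"
```

```text
[ 6.599000e-01 -6.900000e-03  1.412000e-01  1.638928e+02]
0.05417707386472412 -15.824578244938786
pose [ 6.599000e-01 -6.900000e-03  1.412000e-01  1.638928e+02]
[0.597, -0.473, 0.008, 0.0, 0.0, 0.243] -> [ 6.035000e-01 -3.000000e-02  1.406000e-01  1.430464e+02]
[0.39, -0.655, 0.008, 0.0, 0.0, 0.243] -> [ 5.471e-01 -5.310e-02  1.400e-01  1.222e+02]
6 [0.004, -0.068, 0.005, 0.0, 0.0, 0.07]
12 [0.014, -0.135, 0.009, 0.0, 0.0, 0.14]
18 [0.032, -0.201, 0.014, 0.0, 0.0, 0.209]
24 [0.056, -0.264, 0.018, 0.0, 0.0, 0.279]
30 [0.087, -0.325, 0.023, 0.0, 0.0, 0.349]
36 [0.124, -0.382, 0.027, 0.0, 0.0, 0.419]
42 [0.167, -0.435, 0.032, 0.0, 0.0, 0.489]
46.5 [0.203, -0.471, 0.036, 0.0, 0.0, 0.541]
```

Request:
arm_command:
  commands:
    - [0.3,-0.24,0,0,0,0.12,0.32]
    - [0.597,-0.473,0.008,0,0,0.243,0.32]

```text
t: 8.95
eef_pos: [0.6005, -0.0299, 0.1355]
eef_rot: [-1.005, -2.975, 0.001]
force: [-0.3, -1.2, 0.8]
gripper_width: 0.0301
finger_force: 0.0
```

Request:
arm_command:
  commands:
    - [0.2,-0.33,0,0,0,0.12,0.32]
    - [0.39,-0.655,0.008,0,0,0.243,0.32]
    - [0.39,-0.655,0.008,0,0,0.243,0.32]

```text
t: 9.32
eef_pos: [0.5435, -0.0532, 0.1354]
eef_rot: [-1.52, -2.748, 0.001]
force: [1.0, -0.6, -0.4]
gripper_width: 0.0302
finger_force: 0.0
```

```bash
python3 -c "
from plan import *
chain([above(2,TH[2],.091)])"
```

```text
pose [ 5.435000e-01 -5.320000e-02  1.354000e-01  1.220826e+02]
[-0.023, 0.038, 0.555, 0.0, 0.0, -0.001] -> [ 5.471e-01 -5.310e-02  9.100e-02  1.222e+02]
```

Request:
arm_command:
  commands:
    - [0,0,0,0,0,0,0.32]

```text
t: 9.45
eef_pos: [0.5455, -0.0526, 0.1359]
eef_rot: [-1.518, -2.75, -0.001]
force: [-0.5, 0.7, -0.3]
gripper_width: 0.0303
finger_force: 0.0
```

```bash
python3 -c "
from plan import *
chain([above(2,TH[2],.091)])"
```

```text
pose [ 5.455000e-01 -5.260000e-02  1.359000e-01  1.221915e+02]
[-0.016, 0.013, 0.561, 0.0, 0.0, -0.0] -> [ 5.471e-01 -5.310e-02  9.100e-02  1.222e+02]
```

Request:
arm_command:
  commands:
    - [-0.016,0.013,0.1,0,0,0,0.32]
    - [-0.016,0.013,0.35,0,0,0,0.32]
    - [-0.016,0.013,0.56,0,0,0,0.32]
    - [-0.016,0.013,0.56,0,0,0,0.21]
    - [-0.016,0.013,0.56,0,0,0,0.21]

```text
t: 10.07
eef_pos: [0.5466, -0.0535, 0.0915]
eef_rot: [-1.521, -2.748, 0.001]
force: [-1.9, -1.0, -1.3]
gripper_width: 0.02
finger_force: 0.8
```

Request:
arm_command:
  commands:
    - [0.004,-0.068,0.005,0,0,0.07,0.21]
    - [0.014,-0.135,0.009,0,0,0.14,0.21]
    - [0.032,-0.201,0.014,0,0,0.209,0.21]
    - [0.056,-0.264,0.018,0,0,0.279,0.21]
    - [0.087,-0.325,0.023,0,0,0.349,0.21]
    - [0.124,-0.382,0.027,0,0,0.419,0.21]
    - [0.167,-0.435,0.032,0,0,0.489,0.21]
    - [0.203,-0.471,0.036,0,0,0.541,0.21]

```text
t: 11.08
eef_pos: [0.5074, -0.0604, 0.0903]
eef_rot: [2.483, 1.919, 0.003]
force: [0.6, -1.5, 0.1]
gripper_width: 0.0194
finger_force: 0.6
```

Request:
arm_command:
  commands:
    - [0,0,0,0,0,0,0.21]

```text
t: 11.2
eef_pos: [0.507, -0.06, 0.09]
eef_rot: [2.48, 1.924, 0.003]
force: [-0.4, -0.8, 0.2]
gripper_width: 0.0195
finger_force: 0.2
```

Request:
arm_command:
  commands:
    - [0,0,-0.31,0,0,0,0.32]
    - [0,0,-0.62,0,0,0,0.32]
    - [0,0,-0.62,0,0,0,0.32]

```text
t: 11.58
eef_pos: [0.508, -0.06, 0.1411]
eef_rot: [2.478, 1.923, 0.006]
force: [0.1, -0.6, -0.6]
gripper_width: 0.0299
finger_force: 0.0
```

```bash
python3 -c "
from plan import *
p=pose();print(p.round(4));d=p[:2]-HUB[2];print(np.hypot(*d),np.degrees(np.arctan2(d[1],d[0])))
m=above(4,TH[4],.14);a=p+(m-p)/3;b=p+(m-p)*2/3;chain([a,b,m])"
```

```text
[ 5.08000e-01 -6.00000e-02  1.41100e-01  7.56287e+01]
0.05209245504350688 -102.59803537599527
pose [ 5.08000e-01 -6.00000e-02  1.41100e-01  7.56287e+01]
[0.865, 0.014, 0.004, 0.0, 0.0, -0.181] -> [5.26300e-01 6.70000e-03 1.40700e-01 9.12192e+01]
[0.829, 0.246, 0.004, 0.0, 0.0, -0.181] -> [5.446000e-01 7.340000e-02 1.404000e-01 1.068096e+02]
[0.732, 0.46, 0.004, 0.0, 0.0, -0.181] -> [  0.5629   0.1402   0.14   122.4   ]
```

Request:
arm_command:
  commands:
    - [0.45,0,0,0,0,-0.09,0.32]
    - [0.865,0.014,0,0,0,-0.181,0.32]

```text
t: 11.82
eef_pos: [0.5242, 0.0077, 0.1371]
eef_rot: [-2.194, -2.247, 0.001]
force: [0.9, -0.2, -0.1]
gripper_width: 0.0301
finger_force: 0.0
```

Request:
arm_command:
  commands:
    - [0.45,0.12,0,0,0,-0.09,0.32]
    - [0.83,0.246,0,0,0,-0.181,0.32]

```text
t: 12.08
eef_pos: [0.5425, 0.0752, 0.1369]
eef_rot: [-1.868, -2.524, 0.001]
force: [0.2, 0.3, 0.5]
gripper_width: 0.0299
finger_force: 0.0
```

Request:
arm_command:
  commands:
    - [0.4,0.25,0,0,0,-0.09,0.32]
    - [0.732,0.46,0,0,0,-0.181,0.32]
    - [0.732,0.46,0,0,0,-0.181,0.32]
    - [0.732,0.46,0,0,0,-0.181,0.32]

```text
t: 12.58
eef_pos: [0.5608, 0.1399, 0.1373]
eef_rot: [-1.518, -2.749, 0.002]
force: [-0.0, -0.6, -0.3]
gripper_width: 0.0303
finger_force: 0.0
```

```bash
python3 -c "
from plan import *
chain([above(4,TH[4],.091)])"
```

```text
pose [  0.5608   0.1399   0.1373 122.1786]
[-0.012, 0.024, 0.579, 0.0, 0.0, -0.003] -> [5.629e-01 1.402e-01 9.100e-02 1.224e+02]
```

After this one I'll lift toward screw 1 (now at about 166°) and check all four angles with the wrist camera.

Request:
arm_command:
  commands:
    - [-0.012,0.024,0.1,0,0,0,0.32]
    - [-0.012,0.024,0.35,0,0,0,0.32]
    - [-0.012,0.024,0.58,0,0,0,0.32]
    - [-0.012,0.024,0.58,0,0,0,0.21]
    - [-0.012,0.024,0.58,0,0,0,0.21]

```text
t: 13.2
eef_pos: [0.5636, 0.1404, 0.0921]
eef_rot: [1.518, 2.75, 0.0]
force: [-0.2, -0.3, -0.6]
gripper_width: 0.0199
finger_force: 0.2
```

Request:
arm_command:
  commands:
    - [-0.004,0.068,0.005,0,0,0.07,0.21]
    - [-0.014,0.135,0.009,0,0,0.14,0.21]
    - [-0.032,0.201,0.014,0,0,0.209,0.21]
    - [-0.056,0.264,0.018,0,0,0.279,0.21]
    - [-0.087,0.325,0.023,0,0,0.349,0.21]
    - [-0.124,0.382,0.027,0,0,0.419,0.21]
    - [-0.167,0.435,0.032,0,0,0.489,0.21]
    - [-0.203,0.471,0.036,0,0,0.541,0.21]

```text
t: 14.2
eef_pos: [0.6043, 0.1469, 0.0901]
eef_rot: [2.482, 1.925, 0.0]
force: [-0.7, -0.2, -0.1]
gripper_width: 0.0196
finger_force: 0.7
```

Request:
arm_command:
  commands:
    - [0,0,0,0,0,0,0.21]

```text
t: 14.32
eef_pos: [0.6047, 0.1471, 0.09]
eef_rot: [2.479, 1.929, 0.003]
force: [-0.3, 0.0, -0.2]
gripper_width: 0.0198
finger_force: 0.0
```

Request:
arm_command:
  commands:
    - [0,0,-0.31,0,0,0,0.32]
    - [0,0,-0.62,0,0,0,0.32]
    - [0,0,-0.62,0,0,0,0.32]

```text
t: 14.7
eef_pos: [0.6059, 0.1475, 0.1421]
eef_rot: [2.476, 1.928, 0.01]
force: [0.3, 0.2, -0.3]
gripper_width: 0.0298
finger_force: 0.0
```

```bash
python3 -c "
from plan import *
p=pose();print(p.round(4));d=p[:2]-HUB[4];print(np.hypot(*d),np.degrees(np.arctan2(d[1],d[0])))
m=np.array([.5609,.0603,.26,160]);a=p+(m-p)/2;chain([a,m])"
```

```text
[ 0.6059  0.1475  0.1421 75.8   ]
0.0534135873258203 73.54365314823234
pose [ 0.6059  0.1475  0.1421 75.8   ]
[-0.597, -0.139, -0.737, 0.0, 0.0, -0.49] -> [5.834e-01 1.039e-01 2.011e-01 1.179e+02]
[-0.35, -0.503, -0.737, 0.0, 0.0, -0.49] -> [5.609e-01 6.030e-02 2.600e-01 1.600e+02]
```

Request:
arm_command:
  commands:
    - [-0.3,-0.07,-0.737,0,0,-0.12,0.32]
    - [-0.597,-0.139,-0.737,0,0,-0.24,0.32]
    - [-0.597,-0.139,-0.737,0,0,-0.36,0.32]
    - [-0.597,-0.139,-0.737,0,0,-0.49,0.32]

```text
t: 15.2
eef_pos: [0.581, 0.1032, 0.1966]
eef_rot: [-1.623, -2.689, 0.001]
force: [-1.3, -0.7, 0.4]
gripper_width: 0.0302
finger_force: 0.0
```

Request:
arm_command:
  commands:
    - [-0.1,-0.25,-0.737,0,0,-0.12,0.32]
    - [-0.35,-0.503,-0.737,0,0,-0.24,0.32]
    - [-0.35,-0.503,-0.737,0,0,-0.36,0.32]
    - [-0.35,-0.503,-0.737,0,0,-0.49,0.32]
    - [-0.35,-0.503,-0.737,0,0,-0.49,0.32]
    - [-0.35,-0.503,-0.737,0,0,-0.49,0.32]

```text
t: 15.95
eef_pos: [0.5584, 0.0602, 0.2558]
eef_rot: [-0.561, -3.09, 0.0]
force: [0.4, -0.1, -0.3]
gripper_width: 0.0302
finger_force: 0.0
```

```bash
cat > look.py <<'E'
import sys
from plan import *;from h import *
s=manip.state();c=manip.get_calibration('wrist');i,d=manip.grab_frame('wrist')
cv2.imwrite(f'pics/{sys.argv[1]}.png',cv2.resize(i[60:300,100:400],None,fx=2.5,fy=2.5,interpolation=cv2.INTER_CUBIC))
z=float(sys.argv[2])
for q,st in reds(i,(130,60,380,300),30):
    p=planef(c,*q,z);k=min(HUB,key=lambda k:abs(np.linalg.norm(p[:2]-HUB[k])-.052));v=p[:2]-HUB[k]
    print(k,q.round(1),st[4],p.round(4),(np.hypot(*v)*1e3).round(1),(np.degrees(np.arctan2(v[1],v[0]))%360).round(1))
chain([])
E
python3 look.py w2 .101; python3 -c "
from plan import *
chain([above(1,166.2,.19),above(1,166.2,.14),above(1,166.2,.09)])"
```

```text
1 [250.3  82. ] 184 [0.4508 0.0929 0.101 ] 53.3 165.2
2 [148.5 177.9] 230 [ 0.5088 -0.0611  0.101 ] 53.0 258.5
4 [338.1 190.8] 232 [0.6041 0.1466 0.101 ] 52.1 75.2
3 [238.2 269. ] 218 [ 0.6597 -0.0038  0.101 ] 53.2 347.3
pose [5.585000e-01 6.020000e-02 2.560000e-01 1.594346e+02]
pose [5.585000e-01 6.020000e-02 2.560000e-01 1.594346e+02]
[1.386, -0.101, 0.825, 0.0, 0.0, -0.079] -> [4.519e-01 9.160e-02 1.900e-01 1.662e+02]
[0.0, 0.0, 0.625, 0.0, 0.0, -0.0] -> [4.519e-01 9.160e-02 1.400e-01 1.662e+02]
[0.0, 0.0, 0.625, 0.0, 0.0, -0.0] -> [4.519e-01 9.160e-02 9.000e-02 1.662e+02]
```

View pics/w2.png

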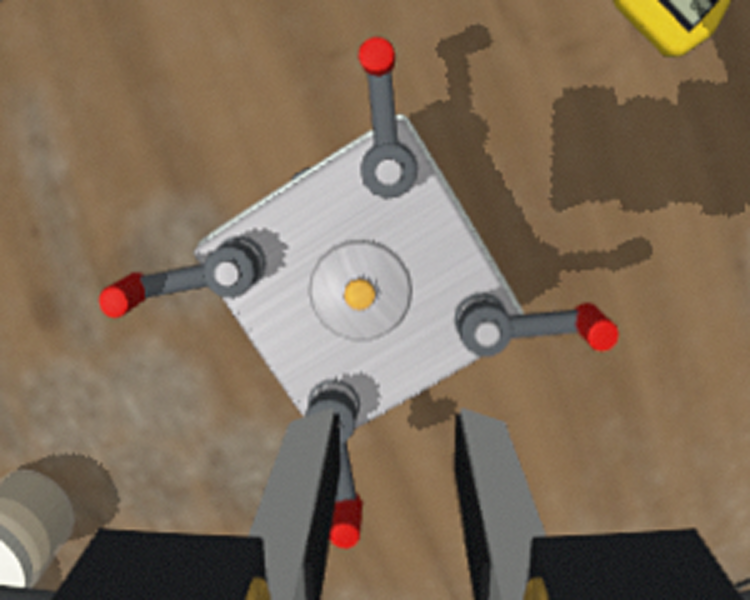

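All four cranks have turned about 45° (46, 44, 43 and 47). Handle tops are at crop pixels (377,56), (115,300), (601,333) and (345,525). Now the second pass, starting with screw 1.

Request:
arm_command:
  commands:
    - [0.7,-0.05,0.41,0,0,-0.06,0.32]
    - [0.7,-0.05,0.41,0,0,-0.06,0.32]

```text
t: 16.25
eef_pos: [0.4981, 0.0767, 0.2164]
eef_rot: [-0.416, -3.099, 0.003]
force: [0.2, -0.1, -1.0]
gripper_width: 0.0302
finger_force: 0.0
```

Request:
arm_command:
  commands:
    - [0.69,-0.05,0.99,0,0,-0.015,0.32]
    - [0.69,-0.05,0.99,0,0,-0.015,0.32]
    - [0.69,-0.05,0.99,0,0,-0.015,0.32]
    - [0.69,-0.05,0.99,0,0,-0.015,0.32]

```text
t: 16.75
eef_pos: [0.4531, 0.0867, 0.1472]
eef_rot: [0.384, 3.113, 0.001]
force: [0.3, -0.7, -0.4]
gripper_width: 0.0298
finger_force: 0.0
```

```bash
python3 -c "
from plan import *
chain([above(1,165.5,.089)])
arc(1,[6,12,18,24,30,36])
arc(1,[3,6])
arc(2,[3,6])"
```

```text
pose [4.531000e-01 8.670000e-02 1.472000e-01 1.659338e+02]
[0.03, 0.065, 0.728, 0.0, 0.0, 0.005] -> [4.520e-01 9.220e-02 8.900e-02 1.655e+02]
6 [-0.004, 0.068, 0.005, 0.0, 0.0, 0.07]
12 [-0.014, 0.135, 0.009, 0.0, 0.0, 0.14]
18 [-0.032, 0.201, 0.014, 0.0, 0.0, 0.209]
24 [-0.056, 0.264, 0.018, 0.0, 0.0, 0.279]
30 [-0.087, 0.325, 0.023, 0.0, 0.0, 0.349]
36 [-0.124, 0.382, 0.027, 0.0, 0.0, 0.419]
3 [-0.001, 0.034, 0.002, 0.0, 0.0, 0.035]
6 [-0.004, 0.068, 0.005, 0.0, 0.0, 0.07]
3 [0.001, -0.034, 0.002, 0.0, 0.0, 0.035]
6 [0.004, -0.068, 0.005, 0.0, 0.0, 0.07]
```

Request:
arm_command:
  commands:
    - [0.03,0.065,0.1,0,0,0,0.32]
    - [0.03,0.065,0.4,0,0,0,0.32]
    - [0.03,0.065,0.73,0,0,0,0.32]
    - [0.03,0.065,0.73,0,0,0,0.21]
    - [0.03,0.065,0.73,0,0,0,0.21]

```text
t: 17.38
eef_pos: [0.4506, 0.0925, 0.0874]
eef_rot: [0.383, 3.116, 0.001]
force: [0.7, -0.1, -0.3]
gripper_width: 0.0196
finger_force: 0.0
```

Request:
arm_command:
  commands:
    - [-0.004,0.068,0.005,0,0,0.07,0.21]
    - [-0.014,0.135,0.009,0,0,0.14,0.21]
    - [-0.032,0.201,0.014,0,0,0.209,0.21]

```text
t: 17.75
eef_pos: [0.4573, 0.1073, 0.087]
eef_rot: [0.87, 3.015, 0.001]
force: [0.3, -1.5, -0.2]
gripper_width: 0.0197
finger_force: 0.4
```

Request:
arm_command:
  commands:
    - [-0.001,0.034,0.002,0,0,0.035,0.21]
    - [-0.004,0.068,0.005,0,0,0.07,0.21]

```text
t: 18.0
eef_pos: [0.4605, 0.1117, 0.0866]
eef_rot: [1.024, 2.966, 0.001]
force: [0.7, 0.0, 0.1]
gripper_width: 0.0194
finger_force: 0.4
```

Request:
arm_command:
  commands:
    - [-0.001,0.034,0.002,0,0,0.035,0.21]
    - [-0.004,0.068,0.005,0,0,0.07,0.21]

```text
t: 18.25
eef_pos: [0.464, 0.1157, 0.0862]
eef_rot: [1.179, 2.908, 0.001]
force: [0.1, -1.5, 0.6]
gripper_width: 0.0194
finger_force: 0.5
```

```bash
cat > st.py <<'E'
import sys
from plan import *
k=int(sys.argv[1]);p=pose();s=manip.state();d=p[:2]-HUB[k];t=np.degrees(np.arctan2(d[1],d[0]));a=np.radians(t)
print('r',(np.hypot(*d)*1e3).round(1),'th',round(t%360,1),'turned',round((TH[k]-t)%360,1),'z',p[2].round(4),'psi',p[3].round(1),'f',s['force'].round(2),'tang',(s['force']@[-np.sin(a),np.cos(a),0]).round(2),'rad',(s['force']@[np.cos(a),np.sin(a),0]).round(2),'M',s['moment'].round(3),'ff',round(s['finger_force'],2),'w',round(s['gripper_width'],4),'J',s['joint_efforts'].round(2),s['t'])
E
python3 st.py 1
```

```text
r 52.9 th 136.5 turned 74.8 z 0.0862 psi 135.9 f [ 0.08 -1.46  0.57] tang 1.01 rad -1.06 M [-0.192  0.014 -0.035] ff 0.47 w 0.0194 J [  0.42 -27.96 -28.67   0.44  -0.04  -0.36] 18.25
```

Request:
arm_command:
  commands:
    - [-0.001,0.034,0.002,0,0,0.035,0.21]
    - [-0.004,0.068,0.005,0,0,0.07,0.21]

```text
t: 18.5
eef_pos: [0.468, 0.1192, 0.0858]
eef_rot: [1.33, 2.843, 0.001]
force: [-0.5, -1.3, 0.0]
gripper_width: 0.0197
finger_force: 0.6
```

Request:
arm_command:
  commands:
    - [-0.001,0.034,0.002,0,0,0.035,0.21]
    - [-0.004,0.068,0.005,0,0,0.07,0.21]

```text
t: 18.75
eef_pos: [0.4722, 0.1223, 0.0854]
eef_rot: [1.477, 2.769, 0.001]
force: [-1.3, -1.3, 2.0]
gripper_width: 0.0196
finger_force: 0.9
```

```bash
python3 st.py 1
```

```text
r 52.6 th 125.0 turned 86.3 z 0.0854 psi 123.8 f [-1.26 -1.3   1.97] tang 1.78 rad -0.34 M [-0.409  0.197  0.017] ff 0.86 w 0.0196 J [  0.73 -28.74 -28.78   0.67  -0.31  -0.35] 18.75
```

Request:
arm_command:
  commands:
    - [-0.001,0.034,0.002,0,0,0.035,0.21]
    - [-0.004,0.068,0.005,0,0,0.07,0.21]

```text
t: 19.0
eef_pos: [0.4766, 0.1248, 0.085]
eef_rot: [1.621, 2.688, -0.0]
force: [-1.0, -2.2, 2.0]
gripper_width: 0.0199
finger_force: 1.3
```

Request:
arm_command:
  commands:
    - [-0.001,0.034,0.002,0,0,0.035,0.21]
    - [-0.004,0.068,0.005,0,0,0.07,0.21]

```text
t: 19.25
eef_pos: [0.4811, 0.1269, 0.0846]
eef_rot: [1.76, 2.6, -0.002]
force: [-2.5, -2.7, 3.1]
gripper_width: 0.0197
finger_force: 1.9
```

```bash
python3 st.py 1
```

```text
r 52.2 th 114.0 turned 97.3 z 0.0846 psi 111.8 f [-2.54 -2.74  3.14] tang 3.44 rad -1.47 M [-0.636  0.572  0.008] ff 1.88 w 0.0197 J [  1.02 -29.13 -29.15   0.94  -1.09  -0.34] 19.25
```

Request:
arm_command:
  commands:
    - [-0.001,0.034,0,0,0,0.035,0.21]
    - [-0.004,0.068,0,0,0,0.07,0.21]

```text
t: 19.5
eef_pos: [0.4856, 0.1284, 0.0843]
eef_rot: [1.895, 2.505, -0.004]
force: [-4.8, -3.3, 2.0]
gripper_width: 0.0196
finger_force: 2.5
```

```bash
python3 st.py 1
```

```text
r 51.9 th 108.9 turned 102.4 z 0.0843 psi 105.8 f [-4.78 -3.32  2.02] tang 5.6 rad -1.6 M [-0.74   0.871  0.019] ff 2.47 w 0.0196 J [  1.17 -29.86 -29.98   1.08  -1.55  -0.33] 19.5
```

Request:
arm_command:
  commands:
    - [-0.001,0.034,0,0,0,0.035,0.21]
    - [-0.004,0.068,0.005,0,0,0.07,0.21]

```text
t: 19.75
eef_pos: [0.4902, 0.1295, 0.0838]
eef_rot: [-2.024, -2.402, 0.006]
force: [-4.9, -3.0, 3.8]
gripper_width: 0.0198
finger_force: 3.2
```

```bash
python3 st.py 1
```

```text
r 51.7 th 103.6 turned 107.7 z 0.0838 psi 99.8 f [-4.87 -2.98  3.81] tang 5.44 rad -1.75 M [-0.763  1.242 -0.011] ff 3.2 w 0.0198 J [  0.9  -29.54 -30.     0.95  -2.17  -0.32] 19.75
```

Request:
arm_command:
  commands:
    - [-0.001,0.034,0,0,0,0.035,0.21]
    - [-0.004,0.068,0.002,0,0,0.07,0.21]

```text
t: 20.0
eef_pos: [0.4948, 0.1302, 0.0835]
eef_rot: [-2.147, -2.292, 0.008]
force: [-8.5, -3.3, 4.2]
gripper_width: 0.0202
finger_force: 3.9
```

```bash
python3 st.py 1
```

```text
r 51.5 th 98.4 turned 112.9 z 0.0835 psi 93.8 f [-8.53 -3.35  4.18] tang 8.93 rad -2.06 M [-0.775  1.545  0.01 ] ff 3.9 w 0.0202 J [  0.67 -29.98 -30.68   0.84  -2.72  -0.31] 20.0
```

Request:
arm_command:
  commands:
    - [-0.001,0.034,0,0,0,0.035,0.21]
    - [-0.004,0.068,0.002,0,0,0.07,0.21]

```text
t: 20.25
eef_pos: [0.4993, 0.1304, 0.0831]
eef_rot: [-2.263, -2.175, 0.01]
force: [-9.0, -3.1, 3.8]
gripper_width: 0.0199
finger_force: 4.7
```

```bash
python3 st.py 1
```

```text
r 51.3 th 93.4 turned 117.9 z 0.0831 psi 87.7 f [-8.99 -3.07  3.82] tang 9.16 rad -2.53 M [-0.618  1.872  0.066] ff 4.71 w 0.0199 J [  0.2  -30.23 -31.29   0.59  -3.35  -0.31] 20.25
```

Request:
arm_command:
  commands:
    - [-0.001,0.034,0,0,0,0.035,0.21]
    - [-0.004,0.067,0.002,0,0,0.07,0.21]

```text
t: 20.5
eef_pos: [0.5038, 0.1302, 0.0828]
eef_rot: [-2.372, -2.053, 0.012]
force: [-11.7, -1.8, 5.4]
gripper_width: 0.02
finger_force: 5.5
```

```bash
sed -i "s/s\['t'\])/s['t'],'PUSH M',((-s['moment'][1]*-np.sin(a)+s['moment'][0]*np.cos(a))\/.205).round(2),'2ff',round(2*s['finger_force'],2))/" st.py; python3 st.py 1
```

```text
r 51.0 th 88.4 turned 122.9 z 0.0828 psi 81.7 f [-11.68  -1.76   5.45] tang 11.63 rad -2.08 M [-0.483  2.191 -0.048] ff 5.47 w 0.02 J [ -0.44 -30.32 -31.76   0.24  -3.91  -0.3 ] 20.5 PUSH M 10.62 2ff 10.93
```

Request:
arm_command:
  commands:
    - [0,-0.01,0,0,0,0,0.34]
    - [0,-0.02,0,0,0,0,0.34]
    - [0,-0.02,-0.35,0,0,0,0.32]
    - [0,-0.02,-0.72,0,0,0,0.32]
    - [0,-0.02,-0.72,0,0,0,0.32]

```text
t: 21.12
eef_pos: [0.5083, 0.1316, 0.143]
eef_rot: [2.371, 2.055, 0.011]
force: [0.4, -0.2, -0.5]
gripper_width: 0.0303
finger_force: 0.0
```

```bash
python3 -c "
from plan import *
p=pose();m=above(3,347.3,.14);chain([p+(m-p)/2,m])"
```

```text
pose [ 0.5083  0.1316  0.143  81.8396]
[-0.703, 1.049, 0.019, 0.0, 0.0, -0.497] -> [5.834000e-01 6.400000e-02 1.415000e-01 1.245698e+02]
[-1.228, 0.294, 0.019, 0.0, 0.0, -0.497] -> [ 6.585e-01 -3.600e-03  1.400e-01  1.673e+02]
```

Request:
arm_command:
  commands:
    - [-0.7,1,0,0,0,-0.12,0.32]
    - [-0.7,1,0,0,0,-0.24,0.32]
    - [-0.7,1,0,0,0,-0.37,0.32]
    - [-0.7,1,0,0,0,-0.497,0.32]

```text
t: 21.62
eef_pos: [0.5768, 0.0638, 0.1374]
eef_rot: [-1.468, -2.775, 0.001]
force: [-0.5, -0.7, 0.3]
gripper_width: 0.0301
finger_force: 0.0
```

Request:
arm_command:
  commands:
    - [-0.5,0.15,0,0,0,-0.12,0.32]
    - [-0.9,0.23,0,0,0,-0.24,0.32]
    - [-0.9,0.23,0,0,0,-0.37,0.32]
    - [-0.9,0.23,0,0,0,-0.49,0.32]
    - [-0.9,0.23,0,0,0,-0.49,0.32]

```text
t: 22.25
eef_pos: [0.632, 0.0148, 0.1377]
eef_rot: [-0.385, -3.116, -0.0]
force: [-0.0, -0.5, -0.3]
gripper_width: 0.03
finger_force: 0.0
```

```bash
python3 -c "
from plan import *
chain([above(3,347.3,.14)])"
```

```text
pose [6.320000e-01 1.480000e-02 1.377000e-01 1.659243e+02]
[-0.377, -0.142, -0.029, 0.0, 0.0, -0.016] -> [ 6.585e-01 -3.600e-03  1.400e-01  1.673e+02]
```

Request:
arm_command:
  commands:
    - [-0.377,-0.142,0,0,0,-0.016,0.32]
    - [-0.377,-0.142,0,0,0,-0.016,0.32]
    - [-0.377,-0.142,0,0,0,-0.016,0.32]

```text
t: 22.62
eef_pos: [0.6583, -0.003, 0.1387]
eef_rot: [-0.346, -3.121, -0.001]
force: [0.7, 0.1, -0.2]
gripper_width: 0.0301
finger_force: 0.0
```

```bash
python3 -c "
from plan import *
chain([above(3,347.3,.089)])"
```

```text
pose [ 6.583000e-01 -3.000000e-03  1.387000e-01  1.673442e+02]
[-0.004, -0.007, 0.621, 0.0, 0.0, 0.001] -> [ 6.585e-01 -3.600e-03  8.900e-02  1.673e+02]
```

Request:
arm_command:
  commands:
    - [-0.004,-0.007,0.3,0,0,0,0.32]
    - [-0.004,-0.007,0.62,0,0,0,0.32]
    - [-0.004,-0.007,0.62,0,0,0,0.21]
    - [-0.004,-0.007,0.62,0,0,0,0.21]

```text
t: 23.12
eef_pos: [0.6593, -0.0036, 0.0909]
eef_rot: [0.344, 3.121, 0.0]
force: [-0.4, 0.1, 0.8]
gripper_width: 0.0201
finger_force: 0.0
```

Request:
arm_command:
  commands:
    - [0.004,-0.068,0.005,0,0,0.07,0.21]
    - [0.014,-0.135,0.009,0,0,0.14,0.21]
    - [0.032,-0.201,0.014,0,0,0.209,0.21]
    - [0.056,-0.264,0.018,0,0,0.279,0.21]

```text
t: 23.62
eef_pos: [0.6515, -0.0232, 0.0906]
eef_rot: [0.989, 2.977, 0.003]
force: [0.9, 1.4, -1.3]
gripper_width: 0.0198
finger_force: 0.9
```

```bash
python3 st.py 3
```

```text
r 53.7 th 324.7 turned 65.7 z 0.0906 psi 143.3 f [ 0.95  1.39 -1.27] tang 1.68 rad -0.03 M [ 0.168 -0.261 -0.018] ff 0.9 w 0.0198 J [ -0.58 -44.41 -29.25  -0.43   0.48  -0.66] 23.625 PUSH M 1.4 2ff 1.79
```

Request:
arm_command:
  commands:
    - [0.001,-0.034,0.002,0,0,0.035,0.21]
    - [0.004,-0.068,0.004,0,0,0.07,0.21]

```text
t: 23.88
eef_pos: [0.6483, -0.0275, 0.0903]
eef_rot: [1.141, 2.922, 0.004]
force: [1.2, 0.9, -1.3]
gripper_width: 0.0198
finger_force: 1.0
```

```bash
python3 st.py 3
```

```text
r 53.8 th 318.9 turned 71.5 z 0.0903 psi 137.3 f [ 1.21  0.88 -1.31] tang 1.46 rad 0.33 M [ 0.148 -0.298  0.01 ] ff 0.98 w 0.0198 J [ -0.54 -44.33 -29.01  -0.34   0.67  -0.34] 23.875 PUSH M 1.5 2ff 1.96
```

Request:
arm_command:
  commands:
    - [0.001,-0.034,0.004,0,0,0.035,0.21]
    - [0.004,-0.068,0.01,0,0,0.07,0.21]

```text
t: 24.12
eef_pos: [0.6448, -0.0314, 0.0899]
eef_rot: [1.292, 2.857, 0.004]
force: [2.3, 1.0, 0.5]
gripper_width: 0.0199
finger_force: 1.1
```

Request:
arm_command:
  commands:
    - [0.001,-0.034,0.004,0,0,0.035,0.21]
    - [0.004,-0.068,0.01,0,0,0.07,0.21]

```text
t: 24.38
eef_pos: [0.6409, -0.0349, 0.0895]
eef_rot: [1.44, 2.784, 0.005]
force: [2.9, 1.6, 0.8]
gripper_width: 0.0199
finger_force: 1.2
```

```bash
python3 st.py 3
```

```text
r 54.1 th 307.8 turned 82.6 z 0.0895 psi 125.3 f [2.93 1.59 0.84] tang 3.29 rad 0.54 M [-0.02  -0.488 -0.095] ff 1.23 w 0.0199 J [ -0.2  -42.44 -27.71  -0.21   0.96  -0.35] 24.375 PUSH M 1.82 2ff 2.46
```

Request:
arm_command:
  commands:
    - [0.001,-0.034,0.002,0,0,0.035,0.21]
    - [0.004,-0.068,0.005,0,0,0.07,0.21]

```text
t: 24.62
eef_pos: [0.6367, -0.0379, 0.0893]
eef_rot: [1.584, 2.704, 0.006]
force: [3.7, 0.0, 0.2]
gripper_width: 0.0197
finger_force: 1.6
```

Request:
arm_command:
  commands:
    - [0.001,-0.034,0.002,0,0,0.035,0.21]
    - [0.004,-0.068,0.005,0,0,0.07,0.21]

```text
t: 24.88
eef_pos: [0.6323, -0.0406, 0.089]
eef_rot: [1.723, 2.616, 0.007]
force: [4.7, -0.1, -0.3]
gripper_width: 0.0197
finger_force: 2.1
```

```bash
python3 st.py 3
```

```text
r 54.3 th 296.9 turned 93.5 z 0.089 psi 113.3 f [ 4.67 -0.06 -0.33] tang 4.14 rad 2.16 M [-0.086 -0.784 -0.032] ff 2.05 w 0.0197 J [  0.09 -41.96 -27.13  -0.09   1.57  -0.36] 24.875 PUSH M 3.22 2ff 4.11
```

Request:
arm_command:
  commands:
    - [0.001,-0.034,0.002,0,0,0.035,0.21]
    - [0.004,-0.068,0.005,0,0,0.07,0.21]

```text
t: 25.12
eef_pos: [0.6277, -0.0427, 0.0888]
eef_rot: [1.858, 2.521, 0.008]
force: [5.5, -0.7, 0.1]
gripper_width: 0.0199
finger_force: 2.6
```

```bash
python3 st.py 3
```

```text
r 54.3 th 291.5 turned 98.9 z 0.0888 psi 107.2 f [ 5.47 -0.66  0.11] tang 4.84 rad 2.62 M [-0.182 -1.013 -0.075] ff 2.59 w 0.0199 J [ 3.400e-01 -4.165e+01 -2.671e+01  2.000e-02  1.940e+00 -3.700e-01] 25.125 PUSH M 4.27 2ff 5.19
```

Request:
arm_command:
  commands:
    - [0.002,-0.034,0.002,0,0,0.03,0.21]
    - [0.008,-0.068,0.005,0,0,0.06,0.21]

```text
t: 25.38
eef_pos: [0.6231, -0.0443, 0.0886]
eef_rot: [1.968, 2.434, 0.01]
force: [7.0, -3.0, -0.5]
gripper_width: 0.0196
finger_force: 3.4
```

```bash
python3 st.py 3
```

```text
r 54.4 th 286.4 turned 104.0 z 0.0886 psi 102.1 f [ 6.96 -3.05 -0.54] tang 5.82 rad 4.89 M [-0.515 -1.28  -0.085] ff 3.4 w 0.0196 J [  1.16 -41.4  -26.01   0.41   2.6   -0.34] 25.375 PUSH M 5.28 2ff 6.8
```

Request:
arm_command:
  commands:
    - [0.002,-0.034,0.002,0,0,0.03,0.21]
    - [0.008,-0.068,0.005,0,0,0.06,0.21]

```text
t: 25.62
eef_pos: [0.6184, -0.0456, 0.0884]
eef_rot: [2.074, 2.341, 0.011]
force: [9.1, -3.3, -1.7]
gripper_width: 0.0199
finger_force: 4.2
```

```bash
python3 st.py 3
```

```text
r 54.5 th 281.3 turned 109.1 z 0.0884 psi 96.9 f [ 9.07 -3.32 -1.66] tang 8.25 rad 5.03 M [-0.71  -1.613 -0.047] ff 4.25 w 0.0199 J [  1.93 -41.17 -25.39   0.78   3.18  -0.36] 25.625 PUSH M 7.04 2ff 8.5
```

Request:
arm_command:
  commands:
    - [-0.01,-0.034,0.002,0,0,0.02,0.21]
    - [-0.02,-0.068,0.005,0,0,0.04,0.21]

```text
t: 25.88
eef_pos: [0.6134, -0.0471, 0.088]
eef_rot: [2.144, 2.279, 0.014]
force: [9.7, -1.2, -1.2]
gripper_width: 0.0201
finger_force: 4.6
```

```bash
python3 st.py 3
```

```text
r 55.3 th 275.9 turned 114.5 z 0.088 psi 93.5 f [ 9.69 -1.23 -1.23] tang 9.51 rad 2.22 M [-0.271 -1.679 -0.058] ff 4.56 w 0.0201 J [ 5.100e-01 -4.083e+01 -2.551e+01 -2.000e-02  3.110e+00 -2.200e-01] 25.875 PUSH M 8.01 2ff 9.11
```

Request:
arm_command:
  commands:
    - [-0.004,-0.03,0.002,0,0,0.03,0.21]
    - [-0.008,-0.055,0.004,0,0,0.05,0.21]

```text
t: 26.12
eef_pos: [0.6095, -0.0477, 0.0877]
eef_rot: [2.227, 2.197, 0.016]
force: [10.7, -1.2, -2.2]
gripper_width: 0.0196
finger_force: 5.1
```

```bash
python3 st.py 3
```

```text
r 55.6 th 271.8 turned 118.6 z 0.0877 psi 89.2 f [10.74 -1.21 -2.16] tang 10.7 rad 1.54 M [-0.269 -1.806 -0.021] ff 5.15 w 0.0196 J [  0.09 -40.74 -25.25  -0.22   3.4   -0.2 ] 26.125 PUSH M 8.77 2ff 10.3
```

Request:
arm_command:
  commands:
    - [-0.002,-0.02,0.001,0,0,0.02,0.21]
    - [-0.005,-0.037,0.002,0,0,0.035,0.21]

```text
t: 26.38
eef_pos: [0.6068, -0.0479, 0.0875]
eef_rot: [2.284, 2.138, 0.017]
force: [10.4, -1.1, -3.4]
gripper_width: 0.0201
finger_force: 5.4
```

```bash
python3 st.py 3
```

```text
r 55.7 th 269.0 turned 121.4 z 0.0875 psi 86.2 f [10.44 -1.08 -3.44] tang 10.46 rad 0.9 M [-0.158 -1.877 -0.087] ff 5.41 w 0.0201 J [ -0.12 -40.77 -25.14  -0.34   3.57  -0.16] 26.375 PUSH M 9.17 2ff 10.83
```

Request:
arm_command:
  commands:
    - [-0.001,-0.01,0.001,0,0,0.01,0.21]
    - [-0.002,-0.02,0.001,0,0,0.018,0.21]

```text
t: 26.62
eef_pos: [0.6054, -0.0479, 0.0875]
eef_rot: [2.312, 2.108, 0.018]
force: [12.3, -0.2, -3.1]
gripper_width: 0.0199
finger_force: 5.6
```

```bash
python3 st.py 3
```

```text
r 55.8 th 267.5 turned 122.9 z 0.0875 psi 84.7 f [12.32 -0.23 -3.05] tang 12.31 rad -0.3 M [-0.194 -1.985  0.019] ff 5.58 w 0.0199 J [ -0.06 -40.8  -25.11  -0.31   3.67  -0.1 ] 26.625 PUSH M 9.72 2ff 11.15
```

Request:
arm_command:
  commands:
    - [0,0.01,0,0,0,0,0.34]
    - [0,0.02,0,0,0,0,0.34]
    - [0,0.02,-0.35,0,0,0,0.32]
    - [0,0.02,-0.67,0,0,0,0.32]
    - [0,0.02,-0.67,0,0,0,0.32]

```text
t: 27.25
eef_pos: [0.6017, -0.0476, 0.1401]
eef_rot: [2.318, 2.115, 0.005]
force: [-0.2, 0.3, 1.3]
gripper_width: 0.03
finger_force: 0.0
```

```bash
python3 -c "
from plan import *
p=pose();m=above(2,258.5,.14);chain([p+(m-p)/2,m])"
```

```text
pose [ 6.01700e-01 -4.76000e-02  1.40100e-01  8.47563e+01]
[-0.131, -0.57, 0.001, 0.0, 0.0, 0.036] -> [ 5.55400e-01 -5.39000e-02  1.40000e-01  8.16281e+01]
[-0.162, -0.562, 0.001, 0.0, 0.0, 0.036] -> [ 5.09e-01 -6.01e-02  1.40e-01  7.85e+01]
```

Request:
arm_command:
  commands:
    - [-0.131,-0.57,0,0,0,0.036,0.32]
    - [-0.131,-0.57,0,0,0,0.036,0.32]

```text
t: 27.5
eef_pos: [0.5502, -0.0534, 0.1343]
eef_rot: [-2.374, -2.05, 0.006]
force: [0.1, 1.0, -1.0]
gripper_width: 0.0299
finger_force: 0.0
```

Request:
arm_command:
  commands:
    - [-0.162,-0.562,0,0,0,0.036,0.32]
    - [-0.162,-0.562,0,0,0,0.036,0.32]
    - [-0.162,-0.562,0,0,0,0.036,0.32]

```text
t: 27.88
eef_pos: [0.5086, -0.0601, 0.1372]
eef_rot: [2.431, 1.989, 0.002]
force: [0.7, -0.3, -0.4]
gripper_width: 0.0297
finger_force: 0.0
```

```bash
python3 -c "
from plan import *
chain([above(2,258.5,.088)])"
```

```text
pose [ 5.08600e-01 -6.01000e-02  1.37200e-01  7.85894e+01]
[0.0, 0.005, 0.615, 0.0, 0.0, 0.001] -> [ 5.09e-01 -6.01e-02  8.80e-02  7.85e+01]
```

Request:
arm_command:
  commands:
    - [0,0.005,0.3,0,0,0,0.32]
    - [0,0.005,0.63,0,0,0,0.32]
    - [0,0.005,0.63,0,0,0,0.21]
    - [0,0.005,0.63,0,0,0,0.21]

```text
t: 28.38
eef_pos: [0.5094, -0.0602, 0.0876]
eef_rot: [2.43, 1.989, 0.002]
force: [-0.0, 0.1, 0.9]
gripper_width: 0.0201
finger_force: 0.0
```

Request:
arm_command:
  commands:
    - [0.004,-0.068,0.005,0,0,0.067,0.21]
    - [0.014,-0.135,0.009,0,0,0.133,0.21]
    - [0.032,-0.201,0.014,0,0,0.2,0.21]
    - [0.056,-0.264,0.018,0,0,0.265,0.21]

```text
t: 28.88
eef_pos: [0.4898, -0.052, 0.0872]
eef_rot: [2.776, 1.464, 0.005]
force: [0.2, -1.4, -0.1]
gripper_width: 0.0197
finger_force: 0.3
```

```bash
python3 st.py 2
```

```text
r 52.1 th 235.4 turned 66.8 z 0.0872 psi 55.6 f [ 0.18 -1.4  -0.06] tang 0.94 rad 1.05 M [-0.206  0.047  0.004] ff 0.33 w 0.0197 J [  0.2  -29.02 -28.85   0.28   0.12  -0.67] 28.875 PUSH M 0.38 2ff 0.65
```

Request:
arm_command:
  commands:
    - [0.001,-0.034,0.002,0,0,0.033,0.21]
    - [0.003,-0.068,0.005,0,0,0.066,0.21]

```text
t: 29.12
eef_pos: [0.4855, -0.0487, 0.0868]
eef_rot: [2.844, 1.327, 0.005]
force: [-0.3, -0.4, 0.6]
gripper_width: 0.02
finger_force: 0.2
```

```bash
python3 st.py 2
```

```text
r 52.1 th 229.4 turned 72.8 z 0.0868 psi 50.0 f [-0.3  -0.42  0.64] tang 0.04 rad 0.51 M [-0.162  0.066 -0.042] ff 0.24 w 0.02 J [  0.2  -28.7  -28.74   0.25   0.06  -0.34] 29.125 PUSH M 0.27 2ff 0.48
```

Request:
arm_command:
  commands:
    - [0.001,-0.034,0.002,0,0,0.033,0.21]
    - [0.003,-0.068,0.005,0,0,0.066,0.21]

```text
t: 29.38
eef_pos: [0.4816, -0.0451, 0.0865]
eef_rot: [2.906, 1.185, 0.005]
force: [0.3, -1.0, 0.1]
gripper_width: 0.0201
finger_force: 0.5
```

Request:
arm_command:
  commands:
    - [0.001,-0.034,0.002,0,0,0.033,0.21]
    - [0.003,-0.068,0.005,0,0,0.066,0.21]

```text
t: 29.62
eef_pos: [0.4785, -0.0415, 0.0863]
eef_rot: [2.96, 1.039, 0.007]
force: [1.6, -2.5, -0.4]
gripper_width: 0.0196
finger_force: 1.3
```

```bash
python3 st.py 2
```

```text
r 52.1 th 218.4 turned 83.8 z 0.0863 psi 38.7 f [ 1.61 -2.49 -0.36] tang 2.95 rad 0.28 M [-0.405 -0.12  -0.012] ff 1.29 w 0.0196 J [  0.82 -28.06 -28.13   0.64   0.59  -0.34] 29.625 PUSH M 1.91 2ff 2.58
```

Request:
arm_command:
  commands:
    - [0.001,-0.034,0.002,0,0,0.033,0.21]
    - [0.003,-0.068,0.005,0,0,0.066,0.21]

```text
t: 29.88
eef_pos: [0.4757, -0.0376, 0.086]
eef_rot: [3.007, 0.891, 0.008]
force: [1.8, -3.5, -0.8]
gripper_width: 0.0198
finger_force: 2.0
```

```bash
python3 st.py 2
```

```text
r 52.2 th 213.1 turned 89.1 z 0.086 psi 33.0 f [ 1.77 -3.5  -0.76] tang 3.9 rad 0.43 M [-0.649 -0.278 -0.021] ff 2.02 w 0.0198 J [  1.36 -27.88 -27.8    0.99   0.91  -0.34] 29.875 PUSH M 3.39 2ff 4.05
```

Request:
arm_command:
  commands:
    - [0.001,-0.034,0.002,0,0,0.033,0.21]
    - [0.003,-0.068,0.005,0,0,0.063,0.21]

```text
t: 30.12
eef_pos: [0.4733, -0.0336, 0.0858]
eef_rot: [3.045, 0.748, 0.009]
force: [2.3, -4.6, -0.6]
gripper_width: 0.0195
finger_force: 2.8
```

Request:
arm_command:
  commands:
    - [0.001,-0.034,0.002,0,0,0.033,0.21]
    - [0.003,-0.068,0.005,0,0,0.063,0.21]

```text
t: 30.38
eef_pos: [0.4712, -0.0293, 0.0854]
eef_rot: [3.075, 0.602, 0.01]
force: [3.4, -6.6, -1.2]
gripper_width: 0.0199
finger_force: 3.6
```

```bash
python3 st.py 2
```

```text
r 52.2 th 202.7 turned 99.5 z 0.0854 psi 22.2 f [ 3.44 -6.61 -1.24] tang 7.43 rad -0.61 M [-1.258 -0.476 -0.038] ff 3.65 w 0.0199 J [  2.81 -27.52 -27.26   1.99   1.39  -0.3 ] 30.375 PUSH M 6.56 2ff 7.3
```

Request:
arm_command:
  commands:
    - [0.001,-0.034,0.002,0,0,0.033,0.21]
    - [0.002,-0.068,0.005,0,0,0.061,0.21]

```text
t: 30.62
eef_pos: [0.4696, -0.0249, 0.0852]
eef_rot: [3.099, 0.461, 0.012]
force: [3.8, -7.6, -1.7]
gripper_width: 0.0198
finger_force: 4.5
```

```bash
python3 st.py 2
```

```text
r 52.2 th 197.6 turned 104.6 z 0.0852 psi 16.9 f [ 3.81 -7.59 -1.74] tang 8.39 rad -1.33 M [-1.523 -0.576  0.02 ] ff 4.48 w 0.0198 J [  3.59 -27.39 -27.03   2.53   1.6   -0.27] 30.625 PUSH M 7.93 2ff 8.97
```

Request:
arm_command:
  commands:
    - [0.001,-0.034,0.002,0,0,0.033,0.21]
    - [0.002,-0.06,0.004,0,0,0.055,0.21]

```text
t: 30.88
eef_pos: [0.4685, -0.021, 0.0849]
eef_rot: [3.114, 0.333, 0.012]
force: [4.2, -9.3, -2.2]
gripper_width: 0.0195
finger_force: 5.3
```

```bash
python3 st.py 2
```

```text
r 52.2 th 193.1 turned 109.1 z 0.0849 psi 12.2 f [ 4.16 -9.33 -2.19] tang 10.03 rad -1.93 M [-1.839 -0.598 -0.007] ff 5.3 w 0.0195 J [  4.49 -27.41 -26.92   3.12   1.75  -0.18] 30.875 PUSH M 9.4 2ff 10.59
```

Request:
arm_command:
  commands:
    - [0,-0.01,0.001,0,0,0.01,0.21]
    - [0,-0.018,0.001,0,0,0.015,0.21]

```text
t: 31.12
eef_pos: [0.4682, -0.0199, 0.0848]
eef_rot: [3.117, 0.299, 0.013]
force: [3.8, -10.1, -2.6]
gripper_width: 0.02
finger_force: 5.4
```

```bash
python3 st.py 2
```

```text
r 52.3 th 191.8 turned 110.4 z 0.0848 psi 11.0 f [  3.76 -10.05  -2.63] tang 10.61 rad -1.62 M [-1.924 -0.621  0.022] ff 5.4 w 0.02 J [  4.66 -27.48 -26.99   3.18   1.73  -0.  ] 31.125 PUSH M 9.81 2ff 10.8
```

Request:
arm_command:
  commands:
    - [0,0.01,0,0,0,0,0.34]
    - [0,0.02,0,0,0,0,0.34]
    - [0,0.02,-0.35,0,0,0,0.32]
    - [0,0.02,-0.72,0,0,0,0.32]
    - [0,0.02,-0.72,0,0,0,0.32]

```text
t: 31.75
eef_pos: [0.4667, -0.0169, 0.1426]
eef_rot: [3.126, 0.302, 0.01]
force: [-0.7, -0.4, -0.8]
gripper_width: 0.0303
finger_force: 0.0
```

```bash
python3 -c "
from plan import *
p=pose();m=above(4,75.2,.14);chain([p+(m-p)/3,p+(m-p)*2/3,m])"
```

```text
pose [ 0.4667 -0.0169  0.1426 11.0409]
[0.692, -0.559, 0.011, 0.0, 0.0, -0.249] -> [ 0.5125  0.0376  0.1417 32.4273]
[0.848, -0.268, 0.011, 0.0, 0.0, -0.249] -> [ 0.5582  0.092   0.1409 53.8136]
[0.887, 0.06, 0.011, 0.0, 0.0, -0.249] -> [ 0.604   0.1465  0.14   75.2   ]
```

Request:
arm_command:
  commands:
    - [0.4,-0.3,0,0,0,-0.12,0.32]
    - [0.692,-0.559,0,0,0,-0.249,0.32]

```text
t: 32.0
eef_pos: [0.5105, 0.0384, 0.1382]
eef_rot: [-3.016, -0.876, 0.002]
force: [0.9, -0.3, 0.1]
gripper_width: 0.0299
finger_force: 0.0
```

Request:
arm_command:
  commands:
    - [0.45,-0.14,0,0,0,-0.12,0.32]
    - [0.848,-0.268,0,0,0,-0.249,0.32]

```text
t: 32.25
eef_pos: [0.5565, 0.093, 0.1378]
eef_rot: [-2.804, -1.414, 0.003]
force: [0.5, -0.1, -0.2]
gripper_width: 0.03
finger_force: 0.0
```

Request:
arm_command:
  commands:
    - [0.45,0.03,0,0,0,-0.12,0.32]
    - [0.887,0.06,0,0,0,-0.249,0.32]
    - [0.887,0.06,0,0,0,-0.249,0.32]
    - [0.887,0.06,0,0,0,-0.249,0.32]

```text
t: 32.75
eef_pos: [0.6021, 0.1453, 0.1382]
eef_rot: [-2.5, -1.9, 0.004]
force: [-0.8, 0.1, 0.6]
gripper_width: 0.0303
finger_force: 0.0
```

```bash
python3 -c "
from plan import *
chain([above(4,75.2,.088)])"
```

```text
pose [ 0.6021  0.1453  0.1382 74.4663]
[0.021, 0.019, 0.627, 0.0, 0.0, -0.009] -> [ 0.604   0.1465  0.088  75.2   ]
```

Request:
arm_command:
  commands:
    - [0.021,0.019,0.2,0,0,-0.005,0.32]
    - [0.021,0.019,0.64,0,0,-0.005,0.32]
    - [0.021,0.019,0.64,0,0,-0.005,0.21]
    - [0.021,0.019,0.64,0,0,-0.005,0.21]

```text
t: 33.25
eef_pos: [0.605, 0.1464, 0.0888]
eef_rot: [2.494, 1.911, 0.001]
force: [-0.7, 0.3, 0.1]
gripper_width: 0.0198
finger_force: 0.1
```

Request:
arm_command:
  commands:
    - [-0.004,0.068,0.005,0,0,0.067,0.21]
    - [-0.014,0.135,0.009,0,0,0.133,0.21]
    - [-0.028,0.19,0.014,0,0,0.19,0.21]

```text
t: 33.62
eef_pos: [0.6201, 0.1406, 0.0894]
eef_rot: [2.741, 1.533, 0.005]
force: [-1.4, 0.5, 0.2]
gripper_width: 0.02
finger_force: 0.2
```

```bash
python3 st.py 4
```

```text
r 53.2 th 56.5 turned 65.9 z 0.0894 psi 58.4 f [-1.42  0.55  0.16] tang 1.49 rad -0.33 M [-0.011  0.16   0.038] ff 0.22 w 0.02 J [  0.08 -43.04 -29.38   0.05  -0.24  -0.51] 33.625 PUSH M 0.62 2ff 0.43
```

Request:
arm_command:
  commands:
    - [-0.001,0.034,0.002,0,0,0.033,0.21]
    - [-0.003,0.068,0.005,0,0,0.066,0.21]

```text
t: 33.88
eef_pos: [0.6246, 0.1376, 0.0891]
eef_rot: [2.813, 1.398, 0.005]
force: [-0.7, 0.3, 1.4]
gripper_width: 0.0196
finger_force: 0.3
```

```bash
python3 st.py 4
```

```text
r 53.4 th 50.7 turned 71.7 z 0.0891 psi 52.8 f [-0.74  0.28  1.35] tang 0.74 rad -0.25 M [-0.032  0.289  0.019] ff 0.31 w 0.0196 J [-4.000e-02 -4.324e+01 -2.951e+01  2.000e-02 -3.100e-01 -3.000e-01] 33.875 PUSH M 0.99 2ff 0.63
```

Request:
arm_command:
  commands:
    - [-0.001,0.034,0.002,0,0,0.033,0.21]
    - [-0.003,0.068,0.005,0,0,0.066,0.21]

```text
t: 34.12
eef_pos: [0.6282, 0.1343, 0.0887]
eef_rot: [2.879, 1.257, 0.003]
force: [-2.0, 1.0, 0.9]
gripper_width: 0.0196
finger_force: 0.9
```

Request:
arm_command:
  commands:
    - [-0.001,0.034,0.002,0,0,0.033,0.21]
    - [-0.003,0.068,0.005,0,0,0.066,0.21]

```text
t: 34.38
eef_pos: [0.6315, 0.1307, 0.0883]
eef_rot: [-2.937, -1.113, -0.002]
force: [-4.4, 1.1, 2.0]
gripper_width: 0.0199
finger_force: 1.5
```

```bash
python3 st.py 4
```

```text
r 53.4 th 40.2 turned 82.2 z 0.0883 psi 41.5 f [-4.36  1.12  1.98] tang 3.67 rad -2.61 M [0.135 0.756 0.007] ff 1.5 w 0.0199 J [ -0.94 -42.98 -30.03  -0.4   -1.18  -0.3 ] 34.375 PUSH M 2.88 2ff 3.0
```

Request:
arm_command:
  commands:
    - [-0.001,0.034,0.002,0,0,0.033,0.21]
    - [-0.003,0.068,0.005,0,0,0.064,0.21]

```text
t: 34.62
eef_pos: [0.6345, 0.127, 0.0879]
eef_rot: [-2.986, -0.971, -0.0]
force: [-4.7, 1.6, 2.6]
gripper_width: 0.0199
finger_force: 2.1
```

```bash
python3 st.py 4
```

```text
r 53.4 th 35.1 turned 87.3 z 0.0879 psi 36.0 f [-4.74  1.59  2.64] tang 4.03 rad -2.96 M [ 3.500e-01  1.003e+00 -1.000e-03] ff 2.11 w 0.0199 J [ -1.64 -42.82 -30.18  -0.77  -1.53  -0.27] 34.625 PUSH M 4.21 2ff 4.21
```

Request:
arm_command:
  commands:
    - [-0.006,0.034,0,0,0,0.033,0.21]
    - [-0.012,0.068,0.002,0,0,0.062,0.21]

```text
t: 34.88
eef_pos: [0.6368, 0.123, 0.0878]
eef_rot: [-3.026, -0.832, -0.001]
force: [-5.1, 5.1, 1.8]
gripper_width: 0.02
finger_force: 2.9
```

Request:
arm_command:
  commands:
    - [-0.002,0.034,0,0,0,0.033,0.21]
    - [-0.006,0.068,0.002,0,0,0.062,0.21]

```text
t: 35.12
eef_pos: [0.6388, 0.1189, 0.0875]
eef_rot: [-3.059, -0.69, -0.0]
force: [-4.9, 5.2, 2.1]
gripper_width: 0.0197
finger_force: 3.5
```

```bash
python3 st.py 4
```

```text
r 53.1 th 25.2 turned 97.2 z 0.0875 psi 25.4 f [-4.85  5.21  2.15] tang 6.78 rad -2.17 M [1.001 1.046 0.026] ff 3.54 w 0.0197 J [ -3.96 -43.17 -30.38  -1.96  -1.58  -0.25] 35.125 PUSH M 6.59 2ff 7.09
```

Request:
arm_command:
  commands:
    - [-0.002,0.034,0,0,0,0.033,0.21]
    - [-0.006,0.068,0.002,0,0,0.061,0.21]

```text
t: 35.38
eef_pos: [0.6406, 0.1146, 0.0873]
eef_rot: [-3.086, -0.55, 0.0]
force: [-4.3, 6.6, 1.5]
gripper_width: 0.02
finger_force: 4.3
```

```bash
python3 st.py 4
```

```text
r 53.1 th 20.3 turned 102.1 z 0.0873 psi 20.2 f [-4.31  6.62  1.47] tang 7.71 rad -1.75 M [ 1.424  1.108 -0.015] ff 4.28 w 0.02 J [ -5.08 -43.32 -30.48  -2.55  -1.6   -0.24] 35.375 PUSH M 8.39 2ff 8.56
```

Request:
arm_command:
  commands:
    - [-0.002,0.034,0,0,0,0.033,0.21]
    - [-0.006,0.064,0.002,0,0,0.058,0.21]

```text
t: 35.62
eef_pos: [0.6418, 0.1106, 0.0871]
eef_rot: [-3.106, -0.416, 0.0]
force: [-3.9, 8.7, 1.6]
gripper_width: 0.0197
finger_force: 5.0
```

```bash
python3 st.py 4
```

```text
r 53.1 th 15.7 turned 106.7 z 0.0871 psi 15.3 f [-3.88  8.74  1.65] tang 9.46 rad -1.37 M [ 1.705  1.074 -0.083] ff 4.97 w 0.0197 J [ -6.18 -43.47 -30.48  -3.11  -1.51  -0.21] 35.625 PUSH M 9.42 2ff 9.94
```

Request:
arm_command:
  commands:
    - [-0.001,0.022,0,0,0,0.02,0.21]
    - [-0.003,0.042,0.001,0,0,0.038,0.21]

```text
t: 35.88
eef_pos: [0.6424, 0.108, 0.087]
eef_rot: [-3.115, -0.329, 0.001]
force: [-4.9, 10.1, 1.8]
gripper_width: 0.0197
finger_force: 5.5
```

```bash
python3 st.py 4
```

```text
r 53.0 th 12.8 turned 109.6 z 0.087 psi 12.0 f [-4.91 10.13  1.77] tang 10.96 rad -2.54 M [ 1.946  1.058 -0.049] ff 5.52 w 0.0197 J [ -7.   -43.63 -30.55  -3.52  -1.48  -0.17] 35.875 PUSH M 10.4 2ff 11.04
```

Request:
arm_command:
  commands:
    - [0,-0.01,0,0,0,0,0.34]
    - [0,-0.02,0,0,0,0,0.34]
    - [0,-0.02,-0.35,0,0,0,0.32]
    - [0,-0.02,-0.72,0,0,0,0.32]
    - [0,-0.02,-0.72,0,0,0,0.32]

```text
t: 36.5
eef_pos: [0.646, 0.104, 0.147]
eef_rot: [3.124, 0.326, 0.014]
force: [0.4, -0.1, 0.3]
gripper_width: 0.0301
finger_force: 0.0
```

```bash
python3 -c "
from plan import *
p=pose();m=above(1,90.4,.14);chain([p+(m-p)/2,m])"
```

```text
pose [ 0.646   0.104   0.147  11.9252]
[-0.845, -0.352, 0.044, 0.0, 0.0, -0.457] -> [ 0.574   0.1176  0.1435 51.1626]
[-0.432, -0.808, 0.044, 0.0, 0.0, -0.457] -> [ 0.502   0.1312  0.14   90.4   ]
```

All four are at about 11 N. I have time for a gentle check that screws 1 and 3 still hold their tightness, by pushing just short of 10 N.

Request:
arm_command:
  commands:
    - [-0.845,-0.352,0.044,0,0,-0.12,0.32]
    - [-0.845,-0.352,0.044,0,0,-0.24,0.32]
    - [-0.845,-0.352,0.044,0,0,-0.36,0.32]
    - [-0.845,-0.352,0.044,0,0,-0.457,0.32]

```text
t: 37.0
eef_pos: [0.5707, 0.1176, 0.1377]
eef_rot: [-2.829, -1.365, 0.002]
force: [0.2, -0.3, 0.3]
gripper_width: 0.0297
finger_force: 0.0
```

Request:
arm_command:
  commands:
    - [-0.432,-0.808,0,0,0,-0.12,0.32]
    - [-0.432,-0.808,0,0,0,-0.24,0.32]
    - [-0.432,-0.808,0,0,0,-0.36,0.32]
    - [-0.432,-0.808,0,0,0,-0.457,0.32]
    - [-0.432,-0.808,0,0,0,-0.457,0.32]
    - [-0.432,-0.808,0,0,0,-0.457,0.32]

```text
t: 37.75
eef_pos: [0.4992, 0.1312, 0.1383]
eef_rot: [-2.214, -2.229, 0.001]
force: [0.6, -0.9, -0.5]
gripper_width: 0.0301
finger_force: 0.0
```

```bash
python3 -c "
from plan import *
chain([above(1,90.4,.084)])"
```

```text
pose [ 0.4992  0.1312  0.1383 90.3815]
[-0.0, 0.034, 0.679, 0.0, 0.0, -0.0] -> [5.020e-01 1.312e-01 8.400e-02 9.040e+01]
```

Request:
arm_command:
  commands:
    - [0,0.034,0.3,0,0,0,0.32]
    - [0,0.034,0.67,0,0,0,0.32]
    - [0,0.034,0.67,0,0,0,0.21]
    - [0,0.034,0.67,0,0,0,0.21]

```text
t: 38.25
eef_pos: [0.5027, 0.1315, 0.0863]
eef_rot: [2.212, 2.23, 0.002]
force: [-0.2, 0.6, 0.7]
gripper_width: 0.02
finger_force: 0.5
```

Request:
arm_command:
  commands:
    - [0,0.025,0,0,0,0,0.21]
    - [0,0.05,0,0,0,0,0.21]

```text
t: 38.5
eef_pos: [0.5042, 0.1318, 0.0861]
eef_rot: [-2.209, -2.229, 0.004]
force: [-7.6, 0.2, 3.4]
gripper_width: 0.0202
finger_force: 4.2
```

```bash
python3 st.py 1
```

```text
r 52.6 th 88.0 turned 123.3 z 0.0861 psi 90.5 f [-7.65  0.21  3.42] tang 7.65 rad -0.06 M [ 1.600e-02  1.757e+00 -1.000e-03] ff 4.23 w 0.0202 J [-1.280e+00 -3.116e+01 -3.125e+01 -4.700e-01 -2.840e+00 -1.000e-02] 38.5 PUSH M 8.57 2ff 8.47
```

Request:
arm_command:
  commands:
    - [0,0.02,0,0,0,0,0.21]

```text
t: 38.62
eef_pos: [0.5049, 0.1319, 0.086]
eef_rot: [-2.208, -2.228, 0.007]
force: [-10.9, 0.3, 4.8]
gripper_width: 0.0194
finger_force: 5.1
```

```bash
python3 st.py 1
```

```text
r 52.8 th 87.3 turned 124.0 z 0.086 psi 90.5 f [-10.86   0.27   4.84] tang 10.86 rad -0.25 M [-0.005  2.047  0.017] ff 5.15 w 0.0194 J [-1.590e+00 -3.080e+01 -3.169e+01 -5.900e-01 -3.460e+00 -1.000e-02] 38.625 PUSH M 9.97 2ff 10.3
```

Request:
arm_command:
  commands:
    - [0,-0.04,0,0,0,0,0.34]
    - [0,-0.06,0,0,0,0,0.34]
    - [0,-0.06,-0.4,0,0,0,0.32]
    - [0,-0.06,-0.9,0,0,0,0.32]
    - [0,-0.06,-0.9,0,0,0,0.32]

```text
t: 39.25
eef_pos: [0.506, 0.1319, 0.1621]
eef_rot: [2.207, 2.227, 0.013]
force: [-0.4, 0.6, 0.2]
gripper_width: 0.0298
finger_force: 0.0
```

Request:
arm_command:
  commands:
    - [-0.2,0.5,-0.9,0,0,-0.12,0.32]
    - [-0.4,0.7,-0.9,0,0,-0.24,0.32]
    - [-0.4,0.7,-0.9,0,0,-0.36,0.32]
    - [-0.4,0.7,-0.9,0,0,-0.48,0.32]
    - [-0.4,0.7,-0.9,0,0,-0.6,0.32]
    - [-0.4,0.7,-0.9,0,0,-0.72,0.32]
    - [-0.4,0.7,-0.9,0,0,-0.72,0.32]
    - [-0.4,0.7,-0.9,0,0,-0.72,0.32]

```text
t: 40.25
eef_pos: [0.5591, 0.0999, 0.2287]
eef_rot: [-0.753, -3.049, 0.0]
force: [-0.5, -0.3, -0.1]
gripper_width: 0.0302
finger_force: 0.0
```

```bash
python3 look.py w3 .096
```

```text
1 [257.6 125.2] 203 [0.5022 0.1309 0.096 ] 51.7 90.2
2 [131.9 163.6] 59 [ 0.4703 -0.0131  0.096 ] 49.2 184.6
3 [175.1 268.2] 109 [ 0.6054 -0.039   0.096 ] 46.9 267.1
pose [5.592000e-01 9.990000e-02 2.289000e-01 1.522767e+02]
```

View pics/w3.png

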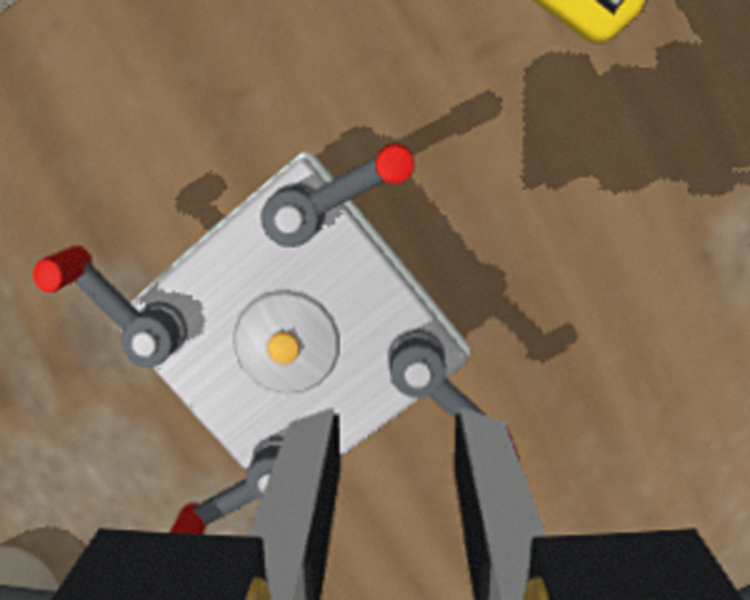

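The last view shows the cover level and screw 1's handle at crop (395,164), 90.2°, unmoved by the check. Handle 2 is at (48,274) and handle 3 at (188,520). The gripper is clear of everything, so I'm handing in.

```bash
python3 -c "
from plant import manip
print(manip.hand_in())"
```

```text
the job is handed in; nothing more can be done
None
```

The job is handed in at about 40 s of the 72 s. All four screws went about 45° (pair 1–3, then 2–4), then to about 11 N of push in the same order. A re-check of screw 1 held to about 10 N; screws 2, 3 and 4 were not re-checked. Nothing round the cell was touched.

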